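# Sterilise the hair clips and set the dose fader

## Task

Gather all the amber hair clips and the nail brush (whichever are lying about) onto the bamboo tray, slide the steriliser's clear shutter open, and tip the tray over the basin so that everything slides off into it; the empty tray goes back flat on its slate inlay. With everything in the basin, slide the shutter fully shut, then push the bolt fully home into its keeper, and only then slide the dose fader until its white line is level with the amber tab. Leave the other toiletries alone.

Things in the scene. Friction and masses are not known exactly. Their poses are not given: they have to be found in the camera images.
- steriliser: grey UV steriliser, fixed, 310 mm deep (its x, to the rear) x 270 wide (its y, to its left) x 75 high; origin: centre of the underside. Open basin in front: inner x -145 to 0, y -125 to 55, floor z 8, rim z 75 mm. Solid deck behind (x 0 to 155). The strip on its left (y 55 to 135, top z 75) carries the bolt (x -120) and the dose fader (x 10 to 105, y 100)
- basin (a point): centre of the basin floor, in the steriliser's frame at (-72.5, -35, 8) mm
- shutter (a joint): clear shutter over the basin, m: 0 = fully shut, 0.145 = fully open (slid to the steriliser's +x, over the rear deck). A 5 mm plate 165 x 190 mm, top at z 83.5 mm; about 2 N to move; starts partly open
- shutter_grip (a point): centre of the top of the shutter's blue upright handle, 12 mm thick along the steriliser's x, 60 mm long along y, 32 mm high above the plate (top at z 115 mm). Moves with the shutter
- bolt (a joint): barrel bolt, m: 0 = drawn back, 0.040 = fully home (slides to the steriliser's -y, through the steel keeper on the front of the shutter when that is shut); about 2 N
- bolt_knob (a point): top centre of the bolt's upright brass knob, 15 mm diameter, standing up 20 mm above its steel guides (knob top at z 125 mm, guides up to z 93 mm, 26 mm wide along x). Moves with the bolt
- fader (a joint): dose fader, m: 0 = low end, 0.095 = high end, sliding to the steriliser's +x; about 1.5 N
- fader_top (a point): top centre of the fader's black cap, where its white pointer line is: 16 mm along the steriliser's x, 26 mm along y, 34 mm high, standing 2 mm above the strip (top at z 111 mm)
- tab: the amber tab fixed on the left edge of the fader's track, 6 (along the track) x 14 x 7 mm; it marks where the fader's line must stand; origin at the centre of its underside, axes as the steriliser's; its place along the track differs from start to start
- inlay: the tray's place: a flush slate-grey rectangle in the marble, 215 x 150 mm; its origin is where the tray's origin belongs, axes as the tray's at first
- tray: bamboo tray, 220 g; origin at its underside. Floor x -75 to 65 mm, y -65 to 65, 6 mm thick; rims on both sides (y +-62.5, 16 mm high) and at the back (x 68, 14 mm high), open at the front edge (x -75), where things slide off. Behind the back rim an upright handle plate at x 100: 12 mm thick along x, 50 wide along y, 60 mm high
- tray_grip (a point): on the middle of the tray's handle plate, at (100, 0, 42) mm in the tray's frame
- clip1: an amber claw hair clip, 46 (its x) x 24 (its y) x 26 mm high (its z), 30 g, standing on its teeth on the marble at first; origin at the centre of its underside; absent in some starts
- clip2: an amber claw hair clip, 46 (its x) x 24 (its y) x 26 mm high (its z), 30 g, standing on its teeth on the marble at first; origin at the centre of its underside; absent in some starts
- clip3: an amber claw hair clip, 46 (its x) x 24 (its y) x 26 mm high (its z), 30 g, standing on its teeth on the marble at first; origin at the centre of its underside; absent in some starts
- brush: a bamboo nail brush, 52 (its x) x 28 (its y) x 26 mm high (its z), 50 g, bristles down at first; origin at the centre of its underside; absent in some starts
- cup: blue ceramic cup, 72 mm diameter, 85 mm high; leave alone
- atomiser: green glass atomiser, 40 x 40 mm, 105 mm high with its twist cap; leave alone
- lotion: white lotion bottle, 60 mm diameter, 150 mm high; leave alone
- cream: amber cream jar, 68 mm diameter, 50 mm high; leave alone
- candle: white candle pot, 70 mm diameter, 75 mm high; leave alone
There are look-alikes about, which are no part of the job. There is more than one size of the brush; the job needs the smaller.

How it is judged:
By the outcome, as a careful person would: the job done as asked, in the order asked, and still so for the second after the job is handed in, with the robot touching nothing.
Of clip1, clip2, clip3, brush only 2 to 4 are there at a start; the rules pass over those that are not, and their reading is None.
At some moment in a run one of clip1, clip2, clip3, brush may be knocked a few centimetres aside while the robot is not near it.
It also fails if it takes over 210 s, if anything falls off the work surface, if the arm or the gripper's body presses on something with over 40 N, if the wrist force passes 120 N, or if a joint passes its speed limit or range.

## Robot

A 6-joint arm with a two-finger parallel gripper is mounted at the origin on the work surface. World frame = base frame: x ahead of the robot, y to its left, z up, the work surface at z = 0. Lengths are in m, angles in rad, forces in N, time in s.
With the tool pointing down it reaches from about 0.325 to 0.9 m from the base axis. Payload 3.5 kg.
Tool frame: the origin (TCP) lies on the centre line of the jaws, within the pads' length; the fingertips stand 14 mm ahead of it and the grasp point (between the pads) lies 5 mm behind it (ctrl.finger_overhang is the distance from the TCP to the fingertips, in m); z points along the fingers, y is the line along which they close (so a half turn about z gives the same grasp; the last joint's range is limited). The gripper opens to 85 mm and grips with 20 to 120 N. Pads are 22 mm wide; open, the fingers measure 114 mm over their backs; the gripper's body (76 mm by 85 mm) begins 54 mm behind the grasp point. The pads swing forward as they close: fully open they stand 13 mm farther back than shut.
Start: joints at [-1.316, 0.276, -0.026, 1.268, 0, 1.467], TCP at [0.219, -0.585, 0.245] pointing down, gripper open.
Joint ranges: [-3.12, 3.12], [-0.85, 1.88], [-1.08, 1.24], [-1.95, 2.15], [-1.57, 1.53], [-3.14, 3.14]. Speed limits (rad/s): [2.57, 2.57, 3.14, 3.14, 3.14, 3.14].

## Interface

Orientations are given as a unit quaternion [w, x, y, z].
In Python, from station import observe, vision, order, ctrl gives the robot as it stands. The module is installed in compiled form; this text tells all that it offers.
- The arm moves only by the tool send_rows, never from a script. Its argument "series" is a list of rows, each an object with "dp": the shift along the tool's x, y, z scaled (see below), a list of three; "spin": the turn about the tool's z scaled (see below). In form: [{"dp": [x, y, z], "spin": spin}, ...]. A call has 1 to 8 rows; each row shifts and turns the commanded pose from where the row before left it, along the tool's axes as they then stand; what a row does not reach is not made up. The controller multiplies each number of a shift by 0.3 m and each number of a turn by 45 degrees. A row lasts 1/12 s, in which the tool goes at most 41.7 mm and 7.16 degrees, less where a joint would pass 70% of its speed; a pose out of reach is approached as far as the arm can. A call with a number of a shift or a turn outside -1 to 1 is refused whole. A call with a gripper value outside its range is refused whole. "gripper" is the closure, from 0 (fully open) to 1 (shut), set as the call begins (left out, the last holds). The fingers move at their own pace and stop on an object; the grip force is fixed at half the most. Time passes only in rows, so rows that do not move let the fingers close. It gives the time, the measured TCP pose, the force, the opening and the grip force at its end, in the units of the state.
- observe(): the state, without advancing time (a new reading comes with each control period).
- vision.read_camera(name): name is "scene" or "top" or "wrist"; returns a dict with "img" (400x640x3 uint8, red, green, blue), "K" (3x3 intrinsics, pixels), "k1" (the pictures are not rectified: a ray, as slopes to the right and down, at radius r is drawn at 1 + k1 r^2 times it, then the intrinsics apply), "R" (3x3) and "t" (3): a world point X has camera coordinates R X + t. Camera axes: x right, y down, z forward; pixel columns grow to the right and rows downward; lengths in m; the calibration is good to about 2 mm. A picture is of the moment at which its call begins. There is no depth.
- order.sign_off(): hands the job in; it is judged then, once.
The state is a dict: "time": time; "joint_positions": joint angles; "qd": joint speeds; "joint_efforts": joint torques, N m; "tool_pos": TCP position; "orientation": TCP orientation; "wrist_force": force on the tool from outside, world axes, zero at the start; "torque": the same for the moment, N m; "grip_width": opening from 0.0 (shut) to 1.0 (fully open); "grasp_force": force on a finger pad.
Only numpy, scipy, OpenCV 4.12 (cv2) and the standard library are available. Lean on these libraries where they do the work, as an engineer would, in place of code of your own. Each camera call takes 0.05 s, during which the arm holds its last target. There are 200 camera calls.

## Working session

There is one attempt and no reset: what is moved stays moved. The work goes in short steps, Python scripts to look and compute and a tool call to move; the robot and the scene stay as the last step left them, time stands still between calls to the robot, and variables do not carry over. Pictures are saved under pics/ and viewed, at most 14 in all, crops included, and the job is handed in when it is done.

Besides the shell and the picture viewer there is one more tool, called by a JSON object that holds its "api" and its "payload". send_rows: Moves the arm, as the interface text tells. Its arguments: {"type":"object","properties":{"series":{"type":"array"},"gripper":{"type":"number"}},"required":["series"]}

```bash
mkdir -p pics; ls
python3 - <<'E'
from station import observe, vision, order, ctrl
import cv2
s=observe();print(s, ctrl.finger_overhang)
for n in("scene","top"):
    c=vision.read_camera(n);cv2.imwrite(f"pics/{n}0.png",c["img"][:,:,::-1]);print(n,c["K"],c["k1"],c["R"],c["t"])
E
```

```text
pics
{'time': 0.0, 'joint_positions': array([-1.31639794e+00,  2.77151315e-01, -2.79313864e-02,  1.26798933e+00,
        1.86863146e-05,  1.46738736e+00]), 'qd': array([ 0.00085528, -0.0016223 ,  0.00050111, -0.00061718, -0.00019015,
       -0.00141796]), 'joint_efforts': array([-4.37062281e-04, -4.45507014e+01,  2.95201778e+01,  1.63247850e-02,
       -1.21340477e-04, -3.44850847e-06]), 'tool_pos': array([ 0.21868464, -0.58467454,  0.2441245 ]), 'orientation': array([-1.13531341e-03,  9.84038741e-01,  1.77950730e-01, -7.65035212e-05]), 'wrist_force': array([ 0.24978011, -0.03750536,  0.37301048]), 'torque': array([-0.0313611 , -0.02975038,  0.02804866]), 'grasp_force': 0.0, 'grip_width': 0.9977135829244556} 0.014
scene [[507.63561816   0.         316.73739093]
 [  0.         507.63561816 198.34896818]
 [  0.           0.           1.        ]] -0.10148463873702536 [[-0.88074597  0.47310899 -0.02131701]
 [ 0.28461603  0.4927952  -0.82228134]
 [-0.37852378 -0.73028814 -0.56868179]] [ 0.54005817 -0.05999789  1.53890379]
top [[482.88923559   0.         328.7696649 ]
 [  0.         482.88923559 200.97457323]
 [  0.           0.           1.        ]] -0.06948705827953032 [[-6.88549027e-03 -9.99975956e-01 -8.23301402e-04]
 [-9.78122086e-01  6.90619454e-03 -2.07917027e-01]
 [ 2.07917714e-01 -6.26321385e-04 -9.78146120e-01]] [-0.06729055  0.60008339  1.5703482 ]
```

View pics/top0.png

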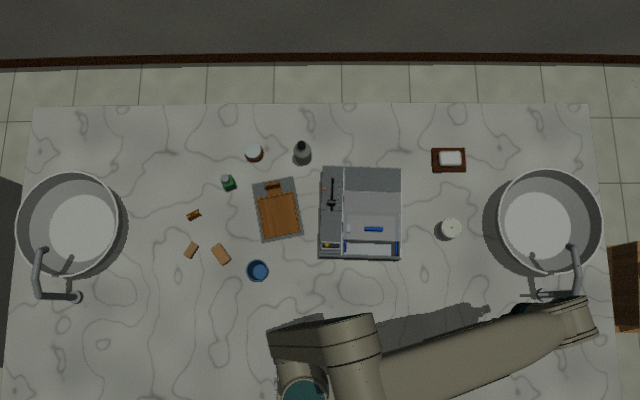

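View pics/scene0.png

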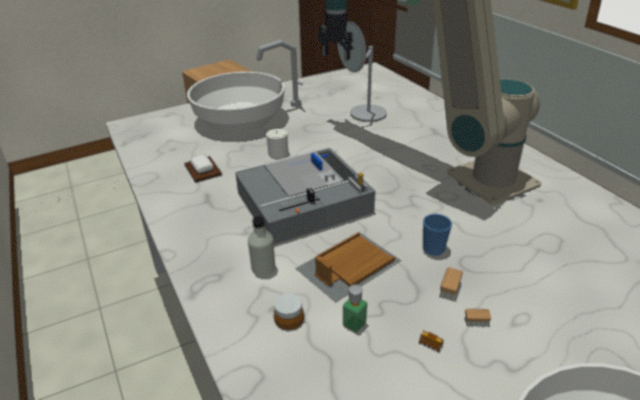

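```bash
cat > h.py <<'E'
import numpy as np, cv2
from scipy.spatial.transform import Rotation as Ro
from station import observe, vision, order, ctrl
def ray(c,u,v):
    K=c["K"];p=np.array([[(u-K[0,2])/K[0,0],(v-K[1,2])/K[1,1]]])[0]
    q=p.copy()
    for _ in range(20): q=p/(1+c["k1"]*(q@q))
    R,t=np.array(c["R"]),np.array(c["t"])
    return -R.T@t, R.T@np.array([q[0],q[1],1])
def at(c,u,v,z):
    o,d=ray(c,u,v); return o+d*(z-o[2])/d[2]
def proj(c,X):
    x=np.array(c["R"])@np.asarray(X,float)+np.array(c["t"]);q=x[:2]/x[2];q=q*(1+c["k1"]*(q@q))
    return q*[c["K"][0,0],c["K"][1,1]]+[c["K"][0,2],c["K"][1,2]]
def two(c1,p1,c2,p2):
    A=[];b=[]
    for c,p in((c1,p1),(c2,p2)):
        o,d=ray(c,*p);d/=np.linalg.norm(d);M=np.eye(3)-np.outer(d,d);A.append(M);b.append(M@o)
    return np.linalg.lstsq(np.vstack(A),np.hstack(b),rcond=None)[0]
def toolR():
    w,x,y,z=observe()["orientation"];return Ro.from_quat([x,y,z,w]).as_matrix()
def st():
    s=observe();print(round(s["time"],2),np.round(s["tool_pos"],4),"q",np.round(s["orientation"],4),"F",np.round(s["wrist_force"],1),"w",round(s["grip_width"]*85,1),"g",round(s["grasp_force"],1),"J",np.round(s["joint_positions"],2));R=toolR();print("tool y dir deg",np.round(np.degrees(np.arctan2(R[1,1],R[0,1])),2), "x:",np.round(R[:,0],3),"z:",np.round(R[:,2],3))
def snap(n,f=None,box=None,s=1):
    c=vision.read_camera(n)
    if f:
        im=c["img"][:,:,::-1]
        if box: im=im[box[1]:box[3],box[0]:box[2]]
        cv2.imwrite("pics/"+f,cv2.resize(im,None,fx=s,fy=s,interpolation=cv2.INTER_CUBIC))
    return c
E
python3 - <<'E'
from h import *
c=snap("top","topc.png",(170,130,410,290),3.3);st()
s=snap("scene")
for n,uv,z in[("clip",(194,214),.013),("brushS",(191,250),.026),("brushL",(221,254),.026),("cupctr",(258,270),.085),("atom",(227,182),.1),("handle",(373,229),.115),("knob",(326,245),.125),("fader",(332,205),.111),("st c1",(321,166),.075),("st",(400,167),.075),("st",(400,257),.075),("st",(319,257),.075),
 ("inlay",(253,187),0),("inlay",(292,178),0),("inlay",(303,235),0),("inlay",(261,242),0)]:print(n,np.round(at(c,*uv,z),3))
E
```

```text
0.15 [ 0.2187 -0.5849  0.2444] q [-8.000e-04  9.840e-01  1.779e-01 -1.000e-04] F [-0.4  0.6  1. ] w 85.1 g 0.0 J [-1.32  0.28 -0.03  1.27  0.    1.47]
tool y dir deg -69.5 x: [0.937 0.35  0.   ] z: [-0.     0.002 -1.   ]
clip [0.567 0.399 0.013]
brushS [0.44  0.399 0.026]
brushL [0.426 0.296 0.026]
cupctr [0.367 0.16  0.085]
atom [0.659 0.268 0.1  ]
handle [ 0.495 -0.214  0.115]
knob [ 0.443 -0.062  0.125]
fader [ 0.576 -0.082  0.111]
st c1 [ 0.719 -0.046  0.075]
st [ 0.714 -0.315  0.075]
st [ 0.407 -0.304  0.075]
st [ 0.409 -0.038  0.075]
inlay [0.666 0.197 0.   ]
inlay [0.697 0.059 0.   ]
inlay [0.493 0.019 0.   ]
inlay [0.47  0.164 0.   ]
```

View pics/topc.png

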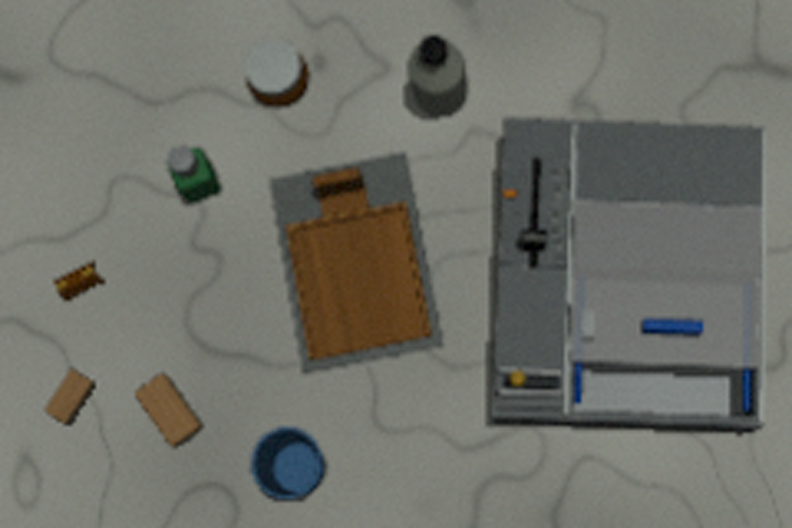

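```bash
cat >> h.py <<'E'
def plan(P,yaw=None,n=None,P0=None,R0=None,spd=0.1):
    """yaw: wanted world angle (deg) of the tool's y axis, taken modulo 180"""
    s=observe();P0=np.array(s["tool_pos"] if P0 is None else P0);R=toolR() if R0 is None else R0
    a=0
    if yaw is not None:
        cur=np.degrees(np.arctan2(R[1,1],R[0,1]));a=-((yaw-cur+90)%180-90)
    D=np.array(P)-P0
    if n is None:n=int(max(np.ceil(np.linalg.norm(D)/.3/spd),np.ceil(abs(a)/45/.12),1))
    rows=[]
    for k in range(n):
        dp=R.T@D/n/.3;rows.append('{"dp":[%s],"spin":%.3f}'%(",".join("%.3f"%v for v in dp),a/45/n))
        R=R@Ro.from_euler("z",a/n,degrees=True).as_matrix()
    for i in range(0,n,8):print("["+",".join(rows[i:i+8])+"]")
    return np.array(P),R
E
python3 - <<'E'
from h import *
p,R=plan([.24,-.55,.36],n=4);p,R=plan([.58,.12,.36],99.6,P0=p,R0=R)
E
```

```text
[{"dp":[0.027,-0.021,-0.096],"spin":0.000},{"dp":[0.027,-0.021,-0.096],"spin":0.000},{"dp":[0.027,-0.021,-0.096],"spin":0.000},{"dp":[0.027,-0.021,-0.096],"spin":0.000}]
[{"dp":[0.071,-0.065,0.000],"spin":0.009},{"dp":[0.070,-0.066,0.000],"spin":0.009},{"dp":[0.070,-0.066,0.000],"spin":0.009},{"dp":[0.069,-0.067,0.000],"spin":0.009},{"dp":[0.069,-0.067,0.000],"spin":0.009},{"dp":[0.068,-0.068,0.000],"spin":0.009},{"dp":[0.068,-0.068,0.000],"spin":0.009},{"dp":[0.067,-0.069,0.000],"spin":0.009}]
[{"dp":[0.067,-0.069,0.000],"spin":0.009},{"dp":[0.066,-0.070,0.000],"spin":0.009},{"dp":[0.066,-0.070,0.000],"spin":0.009},{"dp":[0.065,-0.071,0.000],"spin":0.009},{"dp":[0.065,-0.071,0.000],"spin":0.009},{"dp":[0.064,-0.072,0.000],"spin":0.009},{"dp":[0.064,-0.072,0.000],"spin":0.009},{"dp":[0.063,-0.073,0.000],"spin":0.009}]
[{"dp":[0.063,-0.073,0.000],"spin":0.009},{"dp":[0.062,-0.073,0.000],"spin":0.009},{"dp":[0.062,-0.074,0.000],"spin":0.009},{"dp":[0.061,-0.074,0.000],"spin":0.009},{"dp":[0.061,-0.075,0.000],"spin":0.009},{"dp":[0.060,-0.075,0.000],"spin":0.009},{"dp":[0.060,-0.076,0.000],"spin":0.009},{"dp":[0.059,-0.076,0.000],"spin":0.009}]
[{"dp":[0.058,-0.077,0.000],"spin":0.009},{"dp":[0.058,-0.077,0.000],"spin":0.009}]
```

{"api": "send_rows", "payload": {"series": [{"dp":[0.027,-0.021,-0.096],"spin":0},{"dp":[0.027,-0.021,-0.096],"spin":0},{"dp":[0.027,-0.021,-0.096],"spin":0},{"dp":[0.027,-0.021,-0.096],"spin":0},{"dp":[0.071,-0.065,0],"spin":0.009},{"dp":[0.07,-0.066,0],"spin":0.009},{"dp":[0.07,-0.066,0],"spin":0.009},{"dp":[0.069,-0.067,0],"spin":0.009}]}}

```text
time: 0.87
tool_pos: [0.2928, -0.4463, 0.3606]
orientation: [0.0, 0.987, 0.164, 0.0]
wrist_force: [-0.2, -0.1, -0.3]
grip_width: 1.004
grasp_force: 0.0
```

{"api": "send_rows", "payload": {"series": [{"dp":[0.069,-0.067,0],"spin":0.009},{"dp":[0.068,-0.068,0],"spin":0.009},{"dp":[0.068,-0.068,0],"spin":0.009},{"dp":[0.067,-0.069,0],"spin":0.009},{"dp":[0.067,-0.069,0],"spin":0.009},{"dp":[0.066,-0.07,0],"spin":0.009},{"dp":[0.066,-0.07,0],"spin":0.009},{"dp":[0.065,-0.071,0],"spin":0.009}]}}

```text
time: 1.53
tool_pos: [0.3964, -0.2397, 0.3604]
orientation: [-0.0, 0.991, 0.136, 0.0]
wrist_force: [0.3, -1.9, 0.1]
grip_width: 0.998
grasp_force: 0.0
```

{"api": "send_rows", "payload": {"series": [{"dp":[0.065,-0.071,0],"spin":0.009},{"dp":[0.064,-0.072,0],"spin":0.009},{"dp":[0.064,-0.072,0],"spin":0.009},{"dp":[0.063,-0.073,0],"spin":0.009},{"dp":[0.063,-0.073,0],"spin":0.009},{"dp":[0.062,-0.073,0],"spin":0.009},{"dp":[0.062,-0.074,0],"spin":0.009},{"dp":[0.061,-0.074,0],"spin":0.009}]}}

```text
time: 2.2
tool_pos: [0.5001, -0.0332, 0.3604]
orientation: [0.0, 0.994, 0.108, -0.0]
wrist_force: [0.0, 0.4, -0.8]
grip_width: 0.997
grasp_force: 0.0
```

Run:
```python
from h import *
st()
c=snap("wrist","w1.png");np.savez("w1.npz",**c)
o=-np.array(c["R"]).T@c["t"];print("cam",o,np.round(c["R"],3),c["K"][0,0])
c=snap("top","t1.png",(250,240,640,400),2)
```

```text
2.2 [ 0.5001 -0.0332  0.3604] q [ 0.      0.9942  0.1079 -0.    ] F [ 0.   0.4 -0.8] w 84.7 g 0.0 J [-0.2   0.02 -0.09  1.46 -0.    2.73]
tool y dir deg -77.61 x: [ 0.977  0.215 -0.   ] z: [-0. -0. -1.]
cam [ 0.56985695 -0.01644644  0.48984467] [[ 0.215 -0.977  0.001]
 [-0.937 -0.206  0.282]
 [-0.275 -0.062 -0.959]] 332.65220443203197
```

View pics/w1.png

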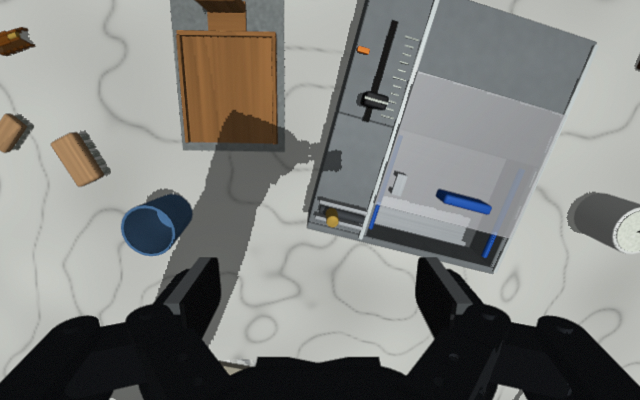

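Run:
```python
from h import *
c=dict(np.load("w1.npz"))
for n,uv,z in[("st rearR",(595,42),.075),("st frontR",(493,270),.075),("st frontL",(307,226),.075),("tab",(364,50),.082),("fader",(376,100),.111),("knob",(333,218),.125),("handle a",(440,192),.115),("handle b",(488,207),.115),
("tray fl",(183,143),.006),("tray fr",(274,144),.006),("tray bl",(179,33),.015),("tray br",(275,33),.015),("inl fl",(183,151),0),("inl fr",(284,150),0),("hand",(221,4),.06),
("brush a",(10,130),.026),("clip",(14,41),.026),("brushL",(80,157),.03),("cup",(150,230),.085)]:print(n,np.round(at(c,*uv,z),4))
```

```text
st rearR [ 0.7093 -0.3161  0.075 ]
st frontR [ 0.4069 -0.3033  0.075 ]
st frontL [ 0.4154 -0.0366  0.075 ]
tab [ 0.6393 -0.0554  0.082 ]
fader [ 0.5882 -0.0781  0.111 ]
knob [ 0.4501 -0.0615  0.125 ]
handle a [ 0.5049 -0.1776  0.115 ]
handle b [ 0.4998 -0.2395  0.115 ]
tray fl [0.476  0.1616 0.006 ]
tray fr [0.5027 0.0326 0.006 ]
tray bl [0.6192 0.1791 0.015 ]
tray br [0.6456 0.0565 0.015 ]
inl fl [0.4632 0.1626 0.    ]
inl fr [0.4964 0.0173 0.    ]
hand [0.6554 0.1162 0.06  ]
brush a [0.4468 0.3942 0.026 ]
clip [0.5649 0.3857 0.026 ]
brushL [0.4305 0.293  0.03  ]
cup [0.3693 0.1633 0.085 ]
```

View pics/t1.png

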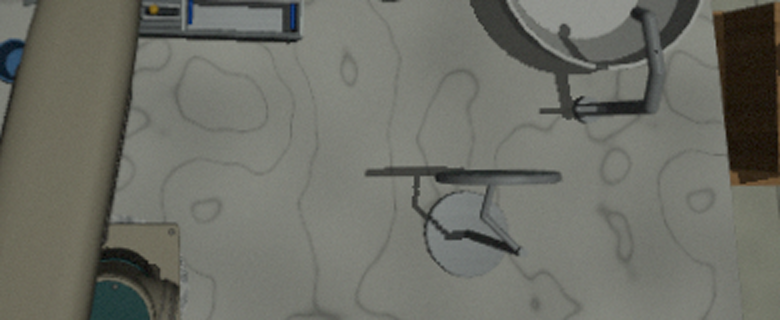

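{"api": "send_rows", "payload": {"series": [{"dp":[0,0,0],"spin":-0.15},{"dp":[0,0,0],"spin":-0.15},{"dp":[0,0,0],"spin":-0.15},{"dp":[0,0,0],"spin":-0.15},{"dp":[0,0,0],"spin":-0.15},{"dp":[0,0,0],"spin":-0.15},{"dp":[0,0,0],"spin":-0.15},{"dp":[0,0,0],"spin":-0.15}]}}

```text
time: 2.97
tool_pos: [0.4993, -0.0355, 0.3604]
orientation: [-0.0, 0.835, 0.55, -0.0]
wrist_force: [-0.4, -0.3, 0.3]
grip_width: 0.996
grasp_force: 0.0
```

{"api": "send_rows", "payload": {"series": [{"dp":[0,0,0],"spin":-0.15},{"dp":[0,0,0],"spin":-0.15},{"dp":[0,0,0],"spin":-0.15},{"dp":[0,0,0],"spin":-0.15},{"dp":[0,0,0],"spin":-0.15},{"dp":[0,0,0],"spin":-0.15},{"dp":[0,0,0],"spin":-0.15},{"dp":[0,0,0],"spin":-0.15}]}}

```text
time: 3.63
tool_pos: [0.4993, -0.0355, 0.3603]
orientation: [-0.0, 0.495, 0.869, -0.0]
wrist_force: [-0.2, -0.1, 0.5]
grip_width: 0.999
grasp_force: 0.0
```

{"api": "send_rows", "payload": {"series": [{"dp":[0,0,0],"spin":-0.15},{"dp":[0,0,0],"spin":-0.15},{"dp":[0,0,0],"spin":-0.15},{"dp":[0,0,0],"spin":-0.15},{"dp":[0,0,0],"spin":-0.15},{"dp":[0,0,0],"spin":-0.15},{"dp":[0,0,0],"spin":-0.15},{"dp":[0,0,0],"spin":-0.15}]}}

```text
time: 4.3
tool_pos: [0.4993, -0.0355, 0.3604]
orientation: [-0.0, 0.046, 0.999, -0.0]
wrist_force: [0.0, 0.2, 0.6]
grip_width: 0.997
grasp_force: 0.0
```

Run:
```python
from h import *
p,R=plan([.62,.125,.28],101,n=8)
```

```text
[{"dp":[-0.044,0.071,0.033],"spin":-0.045},{"dp":[-0.046,0.070,0.033],"spin":-0.045},{"dp":[-0.049,0.068,0.033],"spin":-0.045},{"dp":[-0.051,0.066,0.033],"spin":-0.045},{"dp":[-0.054,0.064,0.033],"spin":-0.045},{"dp":[-0.056,0.062,0.033],"spin":-0.045},{"dp":[-0.058,0.060,0.033],"spin":-0.045},{"dp":[-0.060,0.058,0.033],"spin":-0.045}]
```

{"api": "send_rows", "payload": {"series": [{"dp":[-0.044,0.071,0.033],"spin":-0.045},{"dp":[-0.046,0.07,0.033],"spin":-0.045},{"dp":[-0.049,0.068,0.033],"spin":-0.045},{"dp":[-0.051,0.066,0.033],"spin":-0.045},{"dp":[-0.054,0.064,0.033],"spin":-0.045},{"dp":[-0.056,0.062,0.033],"spin":-0.045},{"dp":[-0.058,0.06,0.033],"spin":-0.045},{"dp":[-0.06,0.058,0.033],"spin":-0.045}]}}

```text
time: 4.97
tool_pos: [0.622, 0.1247, 0.2806]
orientation: [-0.0, -0.093, 0.996, -0.0]
wrist_force: [-0.5, -0.0, -0.1]
grip_width: 0.999
grasp_force: 0.0
```

Run:
```python
from h import *
st()
c=snap("wrist","w2.png");np.savez("w2.npz",**c)
```

```text
4.97 [0.622  0.1247 0.2806] q [-3.000e-04 -9.290e-02  9.957e-01 -3.000e-04] F [-0.5 -0.  -0.1] w 84.9 g 0.0 J [ 0.1   0.28  0.05  1.34 -0.   -0.09]
tool y dir deg 100.67 x: [-0.983 -0.185  0.001] z: [-0.001 -0.001 -1.   ]
```

View pics/w2.png

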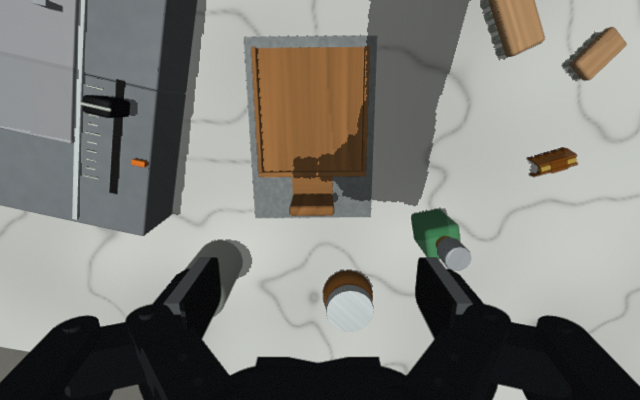

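```bash
python3 - <<'E'
from h import *
c=dict(np.load("w2.npz"));d=lambda a:np.degrees(np.arctan2(a[1],a[0]))
I=[at(c,*p,0) for p in((245,38),(377,37),(371,217),(256,217))]
print("inlay",np.round(I,4),np.round(np.mean(I,0),4),[round(d(I[3]-I[0]),1),round(d(I[2]-I[1]),1),round(d(I[1]-I[0])-90,1),round(d(I[2]-I[3])-90,1)],[np.linalg.norm(I[i]-I[i-1]).round(4) for i in range(4)])
h=[at(c,*p,.06) for p in((290,208),(334,208),(290,215),(334,215))];print("handle",np.round(h,4),d(h[1]-h[0])-90)
f=[at(c,*p,.006) for p in((252,47),(370,46))];print("front",np.round(f,4),d(f[1]-f[0])-90)
for n,p,z in[("clip c",(554,160),.02),("clip l",(531,168),.013),("clip r",(577,153),.02),("brush top",(605,48),.026),("brush2",(528,25),.03)]:print(n,np.round(at(c,*p,z),4))
x=two(c,(334,208),dict(np.load("w1.npz")),(197,4));print(x)
E
python3 - <<'E'
import cv2
im=cv2.imread("pics/w2.png")
a=cv2.resize(im[0:230,225:400],None,fx=3.4,fy=2.6,interpolation=cv2.INTER_CUBIC)
b=cv2.resize(im[0:200,480:640],None,fx=1.2,fy=1.2)
cv2.imwrite("pics/w2c.png",a)
E
```

```text
inlay [[0.4954 0.0181 0.    ]
 [0.4668 0.1643 0.    ]
 [0.6768 0.2066 0.    ]
 [0.7048 0.0594 0.    ]] [0.586  0.1121 0.    ] [np.float64(11.2), np.float64(11.4), np.float64(11.1), np.float64(10.7)] [np.float64(0.2134), np.float64(0.149), np.float64(0.2142), np.float64(0.1498)]
handle [[0.6649 0.1027 0.06  ]
 [0.6559 0.1504 0.06  ]
 [0.673  0.104  0.06  ]
 [0.6639 0.152  0.06  ]] 10.744443682028532
front [[0.504  0.0284 0.006 ]
 [0.4786 0.158  0.006 ]] 11.122200493067538
clip c [0.5604 0.4002 0.02  ]
clip l [0.5752 0.381  0.013 ]
clip r [0.5472 0.4244 0.02  ]
brush top [0.4344 0.4056 0.026 ]
brush2 [0.4312 0.3128 0.03  ]
[0.6557474  0.15010562 0.04742529]
```

Run:
```python
from h import *
p,R=plan([.6635,.127,.12],101.1,n=5);plan([.6635,.127,.04],P0=p,R0=R,n=3)
```

```text
[{"dp":[-0.026,-0.006,0.105],"spin":-0.001},{"dp":[-0.026,-0.006,0.105],"spin":-0.001},{"dp":[-0.026,-0.006,0.105],"spin":-0.001},{"dp":[-0.026,-0.006,0.105],"spin":-0.001},{"dp":[-0.026,-0.006,0.105],"spin":-0.001}]
[{"dp":[-0.000,-0.000,0.089],"spin":0.000},{"dp":[-0.000,-0.000,0.089],"spin":0.000},{"dp":[-0.000,-0.000,0.089],"spin":0.000}]
```

{"api": "send_rows", "payload": {"series": [{"dp":[-0.028,-0.006,0.107],"spin":-0.002},{"dp":[-0.028,-0.006,0.107],"spin":-0.002},{"dp":[-0.028,-0.006,0.107],"spin":-0.002},{"dp":[-0.028,-0.006,0.107],"spin":-0.002},{"dp":[-0.028,-0.006,0.107],"spin":-0.002},{"dp":[0,0,0.089],"spin":0},{"dp":[0,0,0.089],"spin":0},{"dp":[0,0,0.089],"spin":0}]}}

```text
time: 5.68
tool_pos: [0.6642, 0.1225, 0.0392]
orientation: [-0.0, -0.096, 0.995, -0.0]
wrist_force: [0.2, 0.4, -0.9]
grip_width: 1.001
grasp_force: 0.0
```

{"api": "send_rows", "payload": {"series": [{"dp":[0,0,0],"spin":0},{"dp":[0,0,0],"spin":0},{"dp":[0,0,0],"spin":0},{"dp":[0,0,0],"spin":0}], "gripper": 0.43}}

```text
time: 6.02
tool_pos: [0.6662, 0.1236, 0.0431]
orientation: [0.002, -0.096, 0.995, -0.0]
wrist_force: [0.0, -0.5, -0.8]
grip_width: 0.576
grasp_force: 37.0
```

{"api": "send_rows", "payload": {"series": [{"dp":[0,0,0],"spin":0},{"dp":[0,0,0],"spin":0},{"dp":[0,0,0],"spin":0},{"dp":[0,0,0],"spin":0}], "gripper": 0.5}}

```text
time: 6.35
tool_pos: [0.6661, 0.1237, 0.0427]
orientation: [0.002, -0.096, 0.995, -0.0]
wrist_force: [0.1, -0.5, 5.6]
grip_width: 0.571
grasp_force: 62.7
```

Run:
```python
from h import *
st()
```

```text
6.35 [0.6661 0.1237 0.0427] q [ 1.800e-03 -9.630e-02  9.954e-01 -1.000e-04] F [ 0.1 -0.5  5.6] w 48.6 g 62.7 J [ 0.09  0.52 -0.12  0.92 -0.   -0.1 ]
tool y dir deg 101.05 x: [-0.981 -0.192 -0.003] z: [ 0.004  0.    -1.   ]
```

{"api": "send_rows", "payload": {"series": [{"dp":[0,0,-0.03],"spin":0},{"dp":[0,0,-0.03],"spin":0},{"dp":[0,0,-0.03],"spin":0},{"dp":[0,0,-0.03],"spin":0},{"dp":[0,0,-0.03],"spin":0},{"dp":[0,0,0],"spin":0},{"dp":[0,0,0],"spin":0},{"dp":[0,0,0],"spin":0}]}}

```text
time: 7.02
tool_pos: [0.6643, 0.1237, 0.0856]
orientation: [-0.0, -0.096, 0.995, 0.0]
wrist_force: [-0.1, -0.8, -2.1]
grip_width: 0.572
grasp_force: 62.5
```

Run:
```python
from h import *
st();print(observe()["torque"])
snap("scene","s2.png",(280,180,480,330),2.5)
```

```text
7.02 [0.6643 0.1237 0.0856] q [-2.000e-04 -9.630e-02  9.954e-01  0.000e+00] F [-0.1 -0.8 -2.1] w 48.6 g 62.5 J [ 0.09  0.48 -0.09  1.    0.   -0.1 ]
tool y dir deg 101.05 x: [-0.981 -0.192  0.   ] z: [-0.  0. -1.]
[ 0.02679156 -0.13908308 -0.00839955]
```

View pics/s2.png

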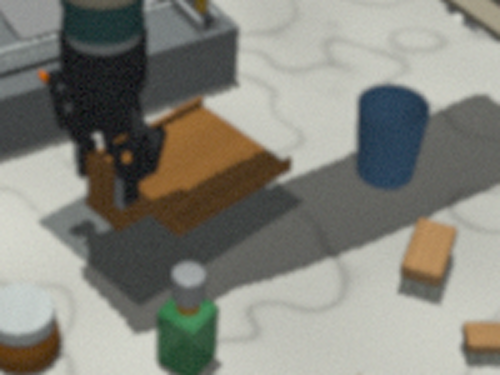

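{"api": "send_rows", "payload": {"series": [{"dp":[0,0,0],"spin":0},{"dp":[0,0,0],"spin":0},{"dp":[0,0,0],"spin":0},{"dp":[0,0,0],"spin":0}], "gripper": 0.43}}

```text
time: 7.4
tool_pos: [0.6643, 0.1237, 0.0853]
orientation: [-0.0, -0.096, 0.995, -0.0]
wrist_force: [-0.2, 0.4, -1.9]
grip_width: 0.573
grasp_force: 62.5
```

{"api": "send_rows", "payload": {"series": [{"dp":[0,0,0],"spin":0},{"dp":[0,0,0],"spin":0},{"dp":[0,0,0],"spin":0},{"dp":[0,0,0],"spin":0}], "gripper": 0.42}}

```text
time: 7.73
tool_pos: [0.6645, 0.1237, 0.0857]
orientation: [0.0, -0.096, 0.995, 0.0]
wrist_force: [-0.9, 0.3, -2.7]
grip_width: 0.582
grasp_force: 22.9
```

{"api": "send_rows", "payload": {"series": [{"dp":[0,0,0],"spin":0},{"dp":[0,0,0],"spin":0},{"dp":[0,0,0],"spin":0},{"dp":[0,0,0],"spin":0}], "gripper": 0.415}}

```text
time: 8.07
tool_pos: [0.6645, 0.1237, 0.0858]
orientation: [-0.0, -0.096, 0.995, -0.0]
wrist_force: [0.3, -0.6, -1.7]
grip_width: 0.585
grasp_force: 3.1
```

Run:
```python
from h import *
st();print(observe()["torque"])
snap("scene","s3.png",(280,180,480,330),2.5)
```

```text
8.07 [0.6645 0.1237 0.0858] q [-0.     -0.0963  0.9954 -0.    ] F [ 0.3 -0.6 -1.7] w 49.7 g 3.1 J [ 0.09  0.48 -0.09  1.   -0.   -0.1 ]
tool y dir deg 101.05 x: [-0.981 -0.192  0.   ] z: [-0. -0. -1.]
[-0.04063863 -0.01363143  0.01312217]
```

{"api": "send_rows", "payload": {"series": [{"dp":[0,0.002,0.03],"spin":0},{"dp":[0,0.002,0.03],"spin":0},{"dp":[0,0.002,0.03],"spin":0},{"dp":[0,0.002,0.03],"spin":0},{"dp":[0,0.003,0.03],"spin":0},{"dp":[0,0,0],"spin":0},{"dp":[0,0,0],"spin":0}]}}

```text
time: 8.7
tool_pos: [0.6627, 0.127, 0.0394]
orientation: [-0.001, -0.096, 0.995, 0.0]
wrist_force: [-0.0, 0.0, -1.6]
grip_width: 0.584
grasp_force: 3.1
```

{"api": "send_rows", "payload": {"series": [{"dp":[0,0,0],"spin":0},{"dp":[0,0,0],"spin":0},{"dp":[0,0,0],"spin":0},{"dp":[0,0,-0.1],"spin":0},{"dp":[0,0,-0.1],"spin":0},{"dp":[0,0,-0.12],"spin":0},{"dp":[0,0,-0.12],"spin":0},{"dp":[0,0,-0.12],"spin":0}], "gripper": 0.0}}

```text
time: 9.37
tool_pos: [0.6636, 0.127, 0.2108]
orientation: [0.0, -0.096, 0.995, 0.0]
wrist_force: [0.6, -0.6, 0.3]
grip_width: 1.001
grasp_force: 0.0
```

{"api": "send_rows", "payload": {"series": [{"dp":[0.1,0,-0.1],"spin":0},{"dp":[0.06,0,-0.07],"spin":0},{"dp":[0,0,0],"spin":0}]}}

```text
time: 9.62
tool_pos: [0.6175, 0.118, 0.2666]
orientation: [0.004, -0.096, 0.995, 0.0]
wrist_force: [0.6, -0.4, 0.5]
grip_width: 1.002
grasp_force: 0.0
```

Run:
```python
from h import *
st()
c=snap("wrist","w4.png");np.savez("w4.npz",**c)
```

```text
9.62 [0.6175 0.118  0.2666] q [ 0.0045 -0.0963  0.9953  0.    ] F [ 0.6 -0.4  0.5] w 85.2 g 0.0 J [ 0.09  0.27  0.01  1.3   0.   -0.11]
tool y dir deg 101.06 x: [-0.981 -0.192 -0.009] z: [ 0.009  0.001 -1.   ]
```

View pics/w4.png

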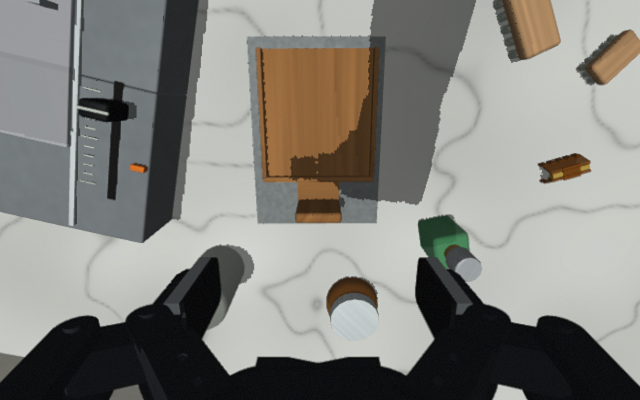

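```bash
cat >> h.py <<'E'
def blob(c,near,z,rad=60,smin=110,save=None):
    """saturated warm blob nearest a world point; gives centre, long axis angle deg, size, projected to height z"""
    u0=proj(c,near);hsv=cv2.cvtColor(c["img"],cv2.COLOR_RGB2HSV)
    m=((hsv[...,0]<22)&(hsv[...,1]>smin)&(hsv[...,2]>40)).astype(np.uint8)
    yy,xx=np.mgrid[:400,:640];m[(xx-u0[0])**2+(yy-u0[1])**2>rad**2]=0
    m=cv2.morphologyEx(m,cv2.MORPH_OPEN,np.ones((3,3)));n,l,s,ce=cv2.connectedComponentsWithStats(m)
    k=1+np.argmax(s[1:,4]);v,u=np.nonzero(l==k)
    P=np.array([at(c,a,b,z)[:2] for a,b in zip(u,v)])*1000
    r=cv2.minAreaRect(P.astype(np.float32));b=cv2.boxPoints(r);e=[b[1]-b[0],b[2]-b[1]];e=max(e,key=np.linalg.norm)
    print("blob px",ce[k].round(),"n",s[k,4],"rect c",np.round(np.array(r[0])/1000,4),"size",np.round(r[1],1),"axis",round(np.degrees(np.arctan2(e[1],e[0]))%180,1),"mean",(P.mean(0)/1000).round(4))
E
python3 - <<'E'
from h import *
c=dict(np.load("w4.npz"));print(proj(c,[.56,.4,.0]))
blob(c,[.56,.4,.013],.013)
for s in(60,80,100):blob(c,[.435,.405,.02],.022,45,s)
plan([.59,.37,.2],33,n=10)
E
```

```text
[554.68620743 163.06310316]
blob px [566. 167.] n 771 rect c [0.562  0.4053] size [27.6 53.9] axis 118.2 mean [0.561  0.4059]
blob px [614.  57.] n 1573 rect c [0.4404 0.4028] size [31.5 56.7] axis 148.8 mean [0.4403 0.4025]
blob px [614.  57.] n 1541 rect c [0.4405 0.4028] size [31.  56.4] axis 148.4 mean [0.4403 0.4026]
blob px [614.  57.] n 1488 rect c [0.4404 0.4029] size [30.3 55.7] axis 148.4 mean [0.4404 0.4025]
[{"dp":[-0.007,0.084,0.021],"spin":0.151},{"dp":[0.003,0.084,0.021],"spin":0.151},{"dp":[0.013,0.083,0.021],"spin":0.151},{"dp":[0.023,0.081,0.021],"spin":0.151},{"dp":[0.033,0.078,0.021],"spin":0.151},{"dp":[0.042,0.074,0.021],"spin":0.151},{"dp":[0.050,0.068,0.021],"spin":0.151},{"dp":[0.058,0.062,0.021],"spin":0.151}]
[{"dp":[0.065,0.054,0.021],"spin":0.151},{"dp":[0.071,0.046,0.021],"spin":0.151}]
```

{"api": "send_rows", "payload": {"series": [{"dp":[-0.007,0.084,0.021],"spin":0.15},{"dp":[0.003,0.084,0.021],"spin":0.15},{"dp":[0.013,0.083,0.021],"spin":0.15},{"dp":[0.023,0.081,0.021],"spin":0.15},{"dp":[0.033,0.078,0.021],"spin":0.15},{"dp":[0.042,0.074,0.021],"spin":0.15},{"dp":[0.05,0.068,0.021],"spin":0.15},{"dp":[0.058,0.062,0.021],"spin":0.15}]}}

```text
time: 10.33
tool_pos: [0.5933, 0.3204, 0.2066]
orientation: [-0.001, 0.369, 0.93, -0.001]
wrist_force: [0.8, -0.2, 0.3]
grip_width: 1.0
grasp_force: 0.0
```

{"api": "send_rows", "payload": {"series": [{"dp":[0.065,0.054,0.021],"spin":0.15},{"dp":[0.071,0.046,0.021],"spin":0.15},{"dp":[0,0,0],"spin":0.06},{"dp":[0,0,0],"spin":0}]}}

```text
time: 10.67
tool_pos: [0.5862, 0.3708, 0.1934]
orientation: [-0.001, 0.493, 0.87, -0.001]
wrist_force: [0.1, -0.4, 0.3]
grip_width: 1.002
grasp_force: 0.0
```

Run:
```python
from h import *
st()
c=snap("wrist","w5.png");np.savez("w5.npz",**c);print(proj(c,[.561,.4045,.013]),proj(c,observe()["tool_pos"]))
for z in(.013,.024):blob(c,[.561,.404,.013],z)
```

```text
10.67 [0.5862 0.3708 0.1934] q [-0.001   0.4928  0.8701 -0.0014] F [ 0.1 -0.4  0.3] w 85.2 g 0.0 J [0.47 0.43 0.07 1.22 0.   1.5 ]
tool y dir deg 30.94 x: [-0.514  0.858  0.   ] z: [-0.003 -0.001 -1.   ]
[313.18484544 139.14574219] [316.20212712 281.15864329]
blob px [316. 142.] n 1106 rect c [0.5651 0.4032] size [23.  46.9] axis 117.6 mean [0.5648 0.4036]
blob px [316. 142.] n 1106 rect c [0.5646 0.4043] size [22.2 45.3] axis 117.6 mean [0.5642 0.4047]
```

View pics/w5.png

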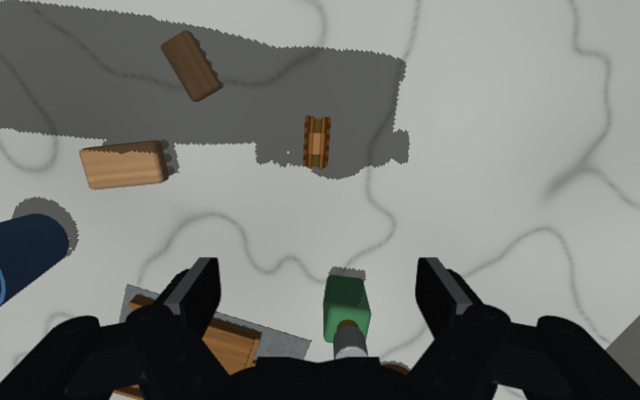

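Run:
```python
from h import *
p,R=plan([.5645,.404,.06],27.6,n=5);p,R=plan([.5645,.404,.02],P0=p,R0=R,n=2)
print();p,R=plan([.5645,.404,.15],P0=p,R0=R,n=4);p,R=plan([.5498,.1352,.15],11.1,P0=p,R0=R,n=9);plan([.5498,.1352,.027],P0=p,R0=R,n=5)
```

```text
[{"dp":[0.027,-0.001,0.089],"spin":0.015},{"dp":[0.027,-0.001,0.089],"spin":0.015},{"dp":[0.027,-0.001,0.089],"spin":0.015},{"dp":[0.027,-0.002,0.089],"spin":0.015},{"dp":[0.027,-0.002,0.089],"spin":0.015}]
[{"dp":[0.000,0.000,0.067],"spin":0.000},{"dp":[0.000,0.000,0.067],"spin":0.000}]

[{"dp":[-0.000,-0.000,-0.108],"spin":0.000},{"dp":[-0.000,-0.000,-0.108],"spin":0.000},{"dp":[-0.000,-0.000,-0.108],"spin":0.000},{"dp":[-0.000,-0.000,-0.108],"spin":0.000}]
[{"dp":[-0.086,-0.051,0.000],"spin":0.041},{"dp":[-0.087,-0.048,0.000],"spin":0.041},{"dp":[-0.089,-0.045,0.000],"spin":0.041},{"dp":[-0.090,-0.042,0.000],"spin":0.041},{"dp":[-0.092,-0.040,0.000],"spin":0.041},{"dp":[-0.093,-0.037,0.000],"spin":0.041},{"dp":[-0.094,-0.034,0.000],"spin":0.041},{"dp":[-0.095,-0.031,0.000],"spin":0.041}]
[{"dp":[-0.096,-0.028,0.000],"spin":0.041}]
[{"dp":[0.000,0.000,0.082],"spin":0.000},{"dp":[0.000,0.000,0.082],"spin":0.000},{"dp":[0.000,0.000,0.082],"spin":0.000},{"dp":[0.000,0.000,0.082],"spin":0.000},{"dp":[0.000,0.000,0.082],"spin":0.000}]
```

{"api": "send_rows", "payload": {"series": [{"dp":[0.027,-0.001,0.089],"spin":0.015},{"dp":[0.027,-0.001,0.089],"spin":0.015},{"dp":[0.027,-0.001,0.089],"spin":0.015},{"dp":[0.027,-0.002,0.089],"spin":0.015},{"dp":[0.027,-0.002,0.089],"spin":0.015},{"dp":[0,0,0.067],"spin":0},{"dp":[0,0,0.067],"spin":0},{"dp":[0,0,0],"spin":0}]}}

```text
time: 11.38
tool_pos: [0.5623, 0.4008, 0.0171]
orientation: [-0.002, 0.519, 0.855, -0.004]
wrist_force: [-0.8, -0.4, -1.2]
grip_width: 0.998
grasp_force: 0.0
```

{"api": "send_rows", "payload": {"series": [{"dp":[0,0,0],"spin":0},{"dp":[0,0,0],"spin":0},{"dp":[0,0,0],"spin":0},{"dp":[0,0,0],"spin":0},{"dp":[0,0,0],"spin":0},{"dp":[0,0,0],"spin":0}], "gripper": 0.8}}

```text
time: 11.88
tool_pos: [0.5669, 0.4044, 0.0245]
orientation: [0.001, 0.519, 0.855, 0.002]
wrist_force: [0.8, 0.6, -0.6]
grip_width: 0.266
grasp_force: 59.9
```

{"api": "send_rows", "payload": {"series": [{"dp":[0,0,-0.05],"spin":0},{"dp":[0,0,-0.1],"spin":0},{"dp":[0,0,-0.1],"spin":0},{"dp":[0,0,-0.1],"spin":0},{"dp":[0,0,-0.083],"spin":0},{"dp":[0,0,0],"spin":0}]}}

```text
time: 12.38
tool_pos: [0.5692, 0.406, 0.1601]
orientation: [0.003, 0.519, 0.855, 0.005]
wrist_force: [1.5, 0.5, 1.4]
grip_width: 0.263
grasp_force: 59.9
```

Run:
```python
from h import *
st()
p,R=plan([.5498,.1352,.15],11.1,n=9)
```

```text
12.38 [0.5692 0.406  0.1601] q [0.0029 0.5189 0.8548 0.0054] F [1.5 0.5 1.4] w 22.4 g 59.9 J [0.53 0.45 0.03 1.14 0.   1.62]
tool y dir deg 27.49 x: [-0.462  0.887  0.001] z: [ 0.011  0.006 -1.   ]
[{"dp":[-0.086,-0.053,0.003],"spin":0.040},{"dp":[-0.087,-0.050,0.003],"spin":0.040},{"dp":[-0.089,-0.047,0.003],"spin":0.040},{"dp":[-0.090,-0.044,0.003],"spin":0.040},{"dp":[-0.092,-0.041,0.003],"spin":0.040},{"dp":[-0.093,-0.038,0.003],"spin":0.040},{"dp":[-0.094,-0.036,0.003],"spin":0.040},{"dp":[-0.095,-0.033,0.003],"spin":0.040}]
[{"dp":[-0.096,-0.029,0.003],"spin":0.040}]
```

{"api": "send_rows", "payload": {"series": [{"dp":[-0.086,-0.053,0.001],"spin":0.04},{"dp":[-0.087,-0.05,0.001],"spin":0.04},{"dp":[-0.089,-0.047,0.001],"spin":0.04},{"dp":[-0.09,-0.044,0.001],"spin":0.04},{"dp":[-0.092,-0.041,0.001],"spin":0.04},{"dp":[-0.093,-0.038,0.001],"spin":0.04},{"dp":[-0.094,-0.036,0.001],"spin":0.04},{"dp":[-0.095,-0.033,0.001],"spin":0.04}]}}

```text
time: 13.05
tool_pos: [0.5478, 0.1615, 0.1497]
orientation: [-0.0, 0.622, 0.783, -0.0]
wrist_force: [0.3, -0.8, -0.4]
grip_width: 0.267
grasp_force: 59.9
```

{"api": "send_rows", "payload": {"series": [{"dp":[-0.096,-0.029,0.001],"spin":0.04},{"dp":[0,0,0],"spin":0},{"dp":[0,0,0],"spin":0},{"dp":[0,0,0],"spin":0}]}}

```text
time: 13.38
tool_pos: [0.5465, 0.1331, 0.1496]
orientation: [-0.0, 0.634, 0.773, 0.0]
wrist_force: [0.5, -0.4, -0.6]
grip_width: 0.264
grasp_force: 59.9
```

Run:
```python
from h import *
st()
p,R=plan([.5498,.1352,.032],11.1,n=5)
```

```text
13.38 [0.5465 0.1331 0.1496] q [-1.000e-04  6.343e-01  7.731e-01  2.000e-04] F [ 0.5 -0.4 -0.6] w 22.5 g 59.9 J [ 0.12  0.24 -0.29  1.04  0.    1.5 ]
tool y dir deg 11.27 x: [-0.195  0.981  0.   ] z: [ 0.  0. -1.]
[{"dp":[0.001,0.002,0.078],"spin":0.001},{"dp":[0.001,0.002,0.078],"spin":0.001},{"dp":[0.001,0.002,0.078],"spin":0.001},{"dp":[0.001,0.002,0.078],"spin":0.001},{"dp":[0.001,0.002,0.078],"spin":0.001}]
```

{"api": "send_rows", "payload": {"series": [{"dp":[0.001,0.002,0.09],"spin":0.001},{"dp":[0.001,0.002,0.09],"spin":0.001},{"dp":[0.001,0.002,0.09],"spin":0.001},{"dp":[0.001,0.002,0.08],"spin":0.001},{"dp":[0.001,0.002,0.051],"spin":0.001},{"dp":[0,0,0],"spin":0},{"dp":[0,0,0],"spin":0},{"dp":[0,0,0],"spin":0}]}}

```text
time: 14.05
tool_pos: [0.5493, 0.1361, 0.0293]
orientation: [-0.0, 0.635, 0.772, 0.0]
wrist_force: [-0.1, 0.1, -0.2]
grip_width: 0.265
grasp_force: 67.7
```

{"api": "send_rows", "payload": {"series": [{"dp":[0,0,0],"spin":0},{"dp":[0,0,0],"spin":0},{"dp":[0,0,0],"spin":0},{"dp":[0,0,-0.05],"spin":0},{"dp":[0,0,-0.1],"spin":0},{"dp":[0,0,-0.1],"spin":0},{"dp":[0,0,-0.1],"spin":0},{"dp":[0,0,-0.1],"spin":0}], "gripper": 0.5}}

```text
time: 14.72
tool_pos: [0.5489, 0.1349, 0.1659]
orientation: [0.0, 0.636, 0.772, 0.0]
wrist_force: [0.9, -0.0, -0.2]
grip_width: 0.501
grasp_force: 0.0
```

Run:
```python
from h import *
st();s=observe()["tool_pos"]
p,R=plan([.46,.36,.18],58.4,P0=[.5498,.1352,.163],n=9)
```

```text
14.72 [0.5489 0.1349 0.1659] q [0.     0.6358 0.7719 0.    ] F [ 0.9 -0.  -0.2] w 42.6 g 0.0 J [ 0.13  0.23 -0.27  1.08  0.    1.5 ]
tool y dir deg 11.04 x: [-0.192  0.981  0.   ] z: [ 0.  0. -1.]
[{"dp":[0.088,-0.017,-0.006],"spin":-0.117},{"dp":[0.089,-0.009,-0.006],"spin":-0.117},{"dp":[0.090,-0.000,-0.006],"spin":-0.117},{"dp":[0.089,0.008,-0.006],"spin":-0.117},{"dp":[0.088,0.016,-0.006],"spin":-0.117},{"dp":[0.086,0.024,-0.006],"spin":-0.117},{"dp":[0.084,0.032,-0.006],"spin":-0.117},{"dp":[0.081,0.039,-0.006],"spin":-0.117}]
[{"dp":[0.077,0.047,-0.006],"spin":-0.117}]
```

{"api": "send_rows", "payload": {"series": [{"dp":[0.088,-0.017,-0.006],"spin":-0.117},{"dp":[0.089,-0.009,-0.006],"spin":-0.117},{"dp":[0.09,0,-0.006],"spin":-0.117},{"dp":[0.089,0.008,-0.006],"spin":-0.117},{"dp":[0.088,0.016,-0.006],"spin":-0.117},{"dp":[0.086,0.024,-0.006],"spin":-0.117},{"dp":[0.084,0.032,-0.006],"spin":-0.117},{"dp":[0.081,0.039,-0.006],"spin":-0.117}], "gripper": 0.2}}

```text
time: 15.38
tool_pos: [0.4684, 0.3357, 0.1792]
orientation: [0.0, 0.314, 0.949, 0.0]
wrist_force: [0.8, 0.3, -1.0]
grip_width: 0.797
grasp_force: 0.0
```

{"api": "send_rows", "payload": {"series": [{"dp":[0.077,0.047,-0.006],"spin":-0.117},{"dp":[0,0,0],"spin":0},{"dp":[0,0,0],"spin":0},{"dp":[0,0,0],"spin":0},{"dp":[0,0,0],"spin":0}]}}

```text
time: 15.8
tool_pos: [0.4592, 0.3588, 0.1805]
orientation: [0.0, 0.273, 0.962, -0.0]
wrist_force: [-0.2, -0.5, 0.3]
grip_width: 0.802
grasp_force: 0.0
```

Run:
```python
from h import *
st()
c=snap("wrist","w6.png");np.savez("w6.npz",**c)
for s in(60,80,100):blob(c,[.4404,.4028,.026],.024,60,s)
```

```text
15.8 [0.4592 0.3588 0.1805] q [ 0.000e+00  2.728e-01  9.621e-01 -3.000e-04] F [-0.2 -0.5  0.3] w 68.2 g 0.0 J [ 0.55  0.24 -0.21  1.12 -0.    1.11]
tool y dir deg 58.34 x: [-0.851  0.525 -0.   ] z: [-0. -0. -1.]
blob px [351. 143.] n 1958 rect c [0.4403 0.4043] size [27.7 50.8] axis 148.4 mean [0.4398 0.4047]
blob px [351. 142.] n 1926 rect c [0.4404 0.4045] size [27. 51.] axis 149.2 mean [0.4395 0.4048]
blob px [351. 142.] n 1884 rect c [0.4399 0.4045] size [26.9 49.9] axis 148.5 mean [0.4395 0.4048]
```

View pics/w6.png

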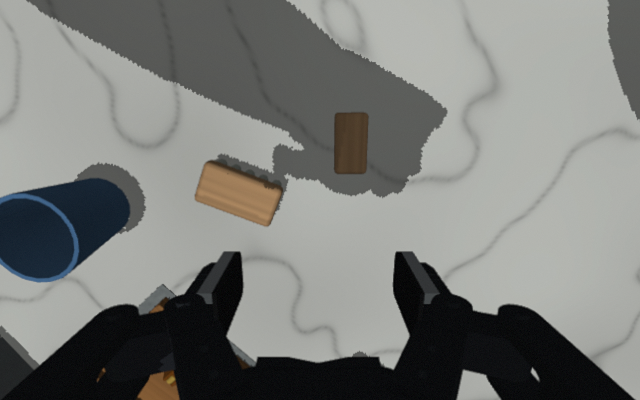

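Run:
```python
from h import *
p,R=plan([.4401,.4044,.06],58.5,n=5);p,R=plan([.4401,.4044,.021],P0=p,R0=R,n=2)
p,R=plan([.4401,.4044,.15],P0=p,R0=R,n=5);p,R=plan([.5614,.0764,.15],11.1,P0=p,R0=R,n=13)
```

```text
[{"dp":[0.027,0.019,0.080],"spin":-0.001},{"dp":[0.027,0.019,0.080],"spin":-0.001},{"dp":[0.027,0.019,0.080],"spin":-0.001},{"dp":[0.027,0.019,0.080],"spin":-0.001},{"dp":[0.027,0.019,0.080],"spin":-0.001}]
[{"dp":[0.000,0.000,0.065],"spin":0.000},{"dp":[0.000,0.000,0.065],"spin":0.000}]
[{"dp":[-0.000,-0.000,-0.086],"spin":0.000},{"dp":[-0.000,-0.000,-0.086],"spin":0.000},{"dp":[-0.000,-0.000,-0.086],"spin":0.000},{"dp":[-0.000,-0.000,-0.086],"spin":0.000},{"dp":[-0.000,-0.000,-0.086],"spin":0.000}]
[{"dp":[-0.070,-0.055,0.000],"spin":0.081},{"dp":[-0.074,-0.051,0.000],"spin":0.081},{"dp":[-0.077,-0.046,0.000],"spin":0.081},{"dp":[-0.080,-0.041,0.000],"spin":0.081},{"dp":[-0.082,-0.036,0.000],"spin":0.081},{"dp":[-0.084,-0.031,0.000],"spin":0.081},{"dp":[-0.086,-0.025,0.000],"spin":0.081},{"dp":[-0.087,-0.020,0.000],"spin":0.081}]
[{"dp":[-0.089,-0.014,0.000],"spin":0.081},{"dp":[-0.089,-0.008,0.000],"spin":0.081},{"dp":[-0.090,-0.003,0.000],"spin":0.081},{"dp":[-0.090,0.003,0.000],"spin":0.081},{"dp":[-0.089,0.009,0.000],"spin":0.081}]
```

{"api": "send_rows", "payload": {"series": [{"dp":[0.027,0.019,0.08],"spin":0},{"dp":[0.027,0.019,0.08],"spin":0},{"dp":[0.027,0.019,0.08],"spin":0},{"dp":[0.027,0.019,0.08],"spin":0},{"dp":[0.027,0.019,0.08],"spin":0},{"dp":[0,0,0.065],"spin":0},{"dp":[0,0,0.065],"spin":0},{"dp":[0,0,0],"spin":0}]}}

```text
time: 16.52
tool_pos: [0.4368, 0.4021, 0.0174]
orientation: [-0.002, 0.273, 0.962, -0.003]
wrist_force: [-0.3, -0.7, -0.9]
grip_width: 0.803
grasp_force: 0.0
```

{"api": "send_rows", "payload": {"series": [{"dp":[0,0,0],"spin":0},{"dp":[0,0,0],"spin":0},{"dp":[0,0,0],"spin":0},{"dp":[0,0,0],"spin":0},{"dp":[0,0,0],"spin":0},{"dp":[0,0,0],"spin":0}], "gripper": 0.8}}

```text
time: 17.02
tool_pos: [0.4411, 0.4061, 0.0237]
orientation: [0.001, 0.272, 0.962, 0.001]
wrist_force: [0.1, -1.2, 6.4]
grip_width: 0.314
grasp_force: 62.4
```

{"api": "send_rows", "payload": {"series": [{"dp":[0,0,-0.086],"spin":0},{"dp":[0,0,-0.086],"spin":0},{"dp":[0,0,-0.086],"spin":0},{"dp":[0,0,-0.086],"spin":0},{"dp":[0,0,-0.086],"spin":0},{"dp":[-0.07,-0.055,0],"spin":0.081},{"dp":[-0.074,-0.051,0],"spin":0.081},{"dp":[-0.077,-0.046,0],"spin":0.081}]}}

```text
time: 17.68
tool_pos: [0.4677, 0.3294, 0.1518]
orientation: [0.001, 0.363, 0.932, 0.001]
wrist_force: [0.6, 0.6, -0.1]
grip_width: 0.311
grasp_force: 61.6
```

{"api": "send_rows", "payload": {"series": [{"dp":[-0.08,-0.041,0],"spin":0.081},{"dp":[-0.082,-0.036,0],"spin":0.081},{"dp":[-0.084,-0.031,0],"spin":0.081},{"dp":[-0.086,-0.025,0],"spin":0.081},{"dp":[-0.087,-0.02,0],"spin":0.081},{"dp":[-0.089,-0.014,0],"spin":0.081},{"dp":[-0.089,-0.008,0],"spin":0.081},{"dp":[-0.09,-0.003,0],"spin":0.081}]}}

```text
time: 18.35
tool_pos: [0.5417, 0.1264, 0.1508]
orientation: [0.0, 0.587, 0.81, 0.0]
wrist_force: [0.6, -0.1, -0.5]
grip_width: 0.31
grasp_force: 61.6
```

{"api": "send_rows", "payload": {"series": [{"dp":[-0.09,0.003,0],"spin":0.081},{"dp":[-0.089,0.009,0],"spin":0.081},{"dp":[0,0,0],"spin":0},{"dp":[0,0,0],"spin":0},{"dp":[0,0,0],"spin":0},{"dp":[0,0,0],"spin":0}]}}

```text
time: 18.85
tool_pos: [0.5598, 0.078, 0.1505]
orientation: [-0.0, 0.635, 0.772, -0.0]
wrist_force: [-0.2, -0.0, 0.5]
grip_width: 0.311
grasp_force: 61.6
```

Run:
```python
from h import *
st()
plan([.5614,.0764,.028],11.1,n=5)
```

```text
18.85 [0.5598 0.078  0.1505] q [-3.000e-04  6.352e-01  7.723e-01 -0.000e+00] F [-0.2 -0.   0.5] w 26.4 g 61.6 J [ 0.02  0.24 -0.28  1.05  0.    1.4 ]
tool y dir deg 11.13 x: [-0.193  0.981  0.   ] z: [-0.001  0.    -1.   ]
[{"dp":[-0.001,0.001,0.082],"spin":0.000},{"dp":[-0.001,0.001,0.082],"spin":0.000},{"dp":[-0.001,0.001,0.082],"spin":0.000},{"dp":[-0.001,0.001,0.082],"spin":0.000},{"dp":[-0.001,0.001,0.082],"spin":0.000}]
```

{"api": "send_rows", "payload": {"series": [{"dp":[-0.001,0.001,0.09],"spin":0},{"dp":[-0.001,0.001,0.09],"spin":0},{"dp":[-0.001,0.001,0.09],"spin":0},{"dp":[-0.001,0.001,0.08],"spin":0},{"dp":[-0.001,0.001,0.056],"spin":0},{"dp":[0,0,0],"spin":0},{"dp":[0,0,0],"spin":0},{"dp":[0,0,0],"spin":0}]}}

```text
time: 19.52
tool_pos: [0.5618, 0.077, 0.0288]
orientation: [-0.0, 0.635, 0.772, -0.0]
wrist_force: [-0.5, -0.3, -0.9]
grip_width: 0.312
grasp_force: 69.8
```

{"api": "send_rows", "payload": {"series": [{"dp":[0,0,0],"spin":0},{"dp":[0,0,0],"spin":0},{"dp":[0,0,0],"spin":0},{"dp":[0,0,-0.05],"spin":0},{"dp":[0,0,-0.1],"spin":0},{"dp":[0,0,-0.1],"spin":0},{"dp":[0,0,-0.1],"spin":0},{"dp":[0,0,-0.12],"spin":0}], "gripper": 0.5}}

```text
time: 20.18
tool_pos: [0.5609, 0.0759, 0.1702]
orientation: [-0.001, 0.636, 0.772, -0.001]
wrist_force: [0.8, 0.3, -0.5]
grip_width: 0.502
grasp_force: 0.0
```

Run:
```python
from h import *
st()
p,R=plan([.42,-.02,.3],90,n=8)
```

```text
20.18 [0.5609 0.0759 0.1702] q [-0.0009  0.6358  0.7719 -0.0008] F [ 0.8  0.3 -0.5] w 42.7 g 0.0 J [ 0.02  0.23 -0.26  1.09  0.    1.4 ]
tool y dir deg 11.04 x: [-0.192  0.981  0.   ] z: [-0.002 -0.    -1.   ]
[{"dp":[-0.028,-0.065,-0.054],"spin":-0.219},{"dp":[-0.016,-0.069,-0.054],"spin":-0.219},{"dp":[-0.004,-0.071,-0.054],"spin":-0.219},{"dp":[0.008,-0.071,-0.054],"spin":-0.219},{"dp":[0.020,-0.068,-0.054],"spin":-0.219},{"dp":[0.031,-0.064,-0.054],"spin":-0.219},{"dp":[0.042,-0.057,-0.054],"spin":-0.219},{"dp":[0.051,-0.049,-0.054],"spin":-0.219}]
```

```bash
cat >> h.py <<'E'
def hblob(c,near,z,h,smin,vmin,rad):
    u0=proj(c,near);hsv=cv2.cvtColor(c["img"],cv2.COLOR_RGB2HSV)
    m=((hsv[...,0]>=h[0])&(hsv[...,0]<=h[1])&(hsv[...,1]>smin)&(hsv[...,2]>vmin)).astype(np.uint8)
    yy,xx=np.mgrid[:400,:640];m[(xx-u0[0])**2+(yy-u0[1])**2>rad**2]=0
    n,l,s,ce=cv2.connectedComponentsWithStats(m)
    for k in np.argsort(-s[1:,4])[:3]+1:
        v,u=np.nonzero(l==k);P=np.array([at(c,a,b,z)[:2] for a,b in zip(u,v)])*1000
        r=cv2.minAreaRect(P.astype(np.float32));b=cv2.boxPoints(r);e=max([b[1]-b[0],b[2]-b[1]],key=np.linalg.norm)
        print("hblob px",ce[k].round(1),s[k],"rect",np.round(np.array(r[0])/1000,4),np.round(r[1],1),"axis",round(np.degrees(np.arctan2(e[1],e[0]))%180,1),"mean",(P.mean(0)/1000).round(4))
E
python3 - <<'E'
from h import *
print("w1");c=dict(np.load("w1.npz"))
hblob(c,[.5024,-.2085,.115],.115,(100,130),120,30,60)
hblob(c,[.6393,-.0554,.082],.080,(3,15),120,60,25)
hblob(c,[.4501,-.0615,.125],.122,(15,35),100,60,25)
for f in("w2.npz","w4.npz"):
    c=dict(np.load(f));print(f);hblob(c,[.6393,-.0554,.082],.080,(3,15),120,60,40)
plan([.50,-.15,.28],-2,n=8)
E
```

```text
w1
hblob px [463.5 201.7] [437 190  55  24 615] rect [ 0.4996 -0.2088] [69.6 14. ] axis 87.5 mean [ 0.4997 -0.2087]
hblob px [488.3 245.2] [481 235  16  22 159] rect [ 0.4529 -0.2576] [ 9.  30.1] axis 178.4 mean [ 0.4533 -0.2576]
hblob px [362.8  49.7] [357  46  13   8  78] rect [ 0.6396 -0.0544] [14.1  6.6] axis 89.6 mean [ 0.6396 -0.0542]
hblob px [332.  217.8] [327 209  12  19 182] rect [ 0.4489 -0.0614] [22.3 12.9] axis 12.9 mean [ 0.4491 -0.0607]
w2.npz
hblob px [138.9 162.5] [131 159  17   8 103] rect [ 0.6397 -0.0541] [16.1  6.9] axis 86.1 mean [ 0.6396 -0.0542]
w4.npz
hblob px [137.8 167.7] [130 164  17   9 112] rect [ 0.6396 -0.054 ] [15.7  7. ] axis 88.0 mean [ 0.6396 -0.0542]
[{"dp":[-0.088,-0.043,-0.046],"spin":0.036},{"dp":[-0.089,-0.041,-0.046],"spin":0.036},{"dp":[-0.090,-0.038,-0.046],"spin":0.036},{"dp":[-0.091,-0.035,-0.046],"spin":0.036},{"dp":[-0.092,-0.033,-0.046],"spin":0.036},{"dp":[-0.093,-0.030,-0.046],"spin":0.036},{"dp":[-0.094,-0.028,-0.046],"spin":0.036},{"dp":[-0.094,-0.025,-0.046],"spin":0.036}]
```

{"api": "send_rows", "payload": {"series": [{"dp":[-0.088,-0.043,-0.046],"spin":0.036},{"dp":[-0.089,-0.041,-0.046],"spin":0.036},{"dp":[-0.09,-0.038,-0.046],"spin":0.036},{"dp":[-0.091,-0.035,-0.046],"spin":0.036},{"dp":[-0.092,-0.033,-0.046],"spin":0.036},{"dp":[-0.093,-0.03,-0.046],"spin":0.036},{"dp":[-0.094,-0.028,-0.046],"spin":0.036},{"dp":[-0.094,-0.025,-0.046],"spin":0.036}]}}

```text
time: 20.85
tool_pos: [0.5003, -0.1517, 0.2812]
orientation: [0.0, 0.719, 0.695, 0.0]
wrist_force: [0.5, 0.8, 0.3]
grip_width: 0.496
grasp_force: 0.0
```

{"api": "send_rows", "payload": {"series": [{"dp":[0,0,0],"spin":0},{"dp":[0,0,0],"spin":0},{"dp":[0,0,0],"spin":0},{"dp":[0,0,0],"spin":0}]}}

```text
time: 21.18
tool_pos: [0.5007, -0.1495, 0.2794]
orientation: [-0.001, 0.718, 0.696, -0.0]
wrist_force: [0.5, -0.1, -0.7]
grip_width: 0.501
grasp_force: 0.0
```

Run:
```python
from h import *
st();c=snap("wrist","w7.png");np.savez("w7.npz",**c)
hblob(c,[.5024,-.2085,.115],.115,(100,130),120,30,70)
hblob(c,[.4501,-.0615,.125],.122,(15,35),100,60,40)
hblob(c,[.6393,-.0554,.082],.080,(3,15),120,60,25)
p,R=plan([.502,-.2088,.16],-2,n=5)
```

```text
21.18 [ 0.5007 -0.1495  0.2794] q [-8.000e-04  7.184e-01  6.956e-01 -1.000e-04] F [ 0.5 -0.1 -0.7] w 42.6 g 0.0 J [-0.41  0.08 -0.19  1.3   0.    1.19]
tool y dir deg -1.84 x: [0.032 0.999 0.001] z: [-0.001  0.001 -1.   ]
hblob px [316.8 248.1] [311 216  12  64 708] rect [ 0.4975 -0.2095] [65.9 10.8] axis 87.9 mean [ 0.4977 -0.2095]
hblob px [277.7 294.8] [270 292  15   7  94] rect [ 0.4561 -0.2593] [ 6.9 14.2] axis 178.3 mean [ 0.4568 -0.2591]
hblob px [249.2  87.3] [239  78  23  19 321] rect [ 0.4473 -0.0617] [14.1 17.8] axis 157.0 mean [ 0.4471 -0.0613]
hblob px [463.5  74.6] [459  67  10  16 130] rect [ 0.6393 -0.0538] [13.3  7.8] axis 87.4 mean [ 0.6394 -0.0538]
[{"dp":[-0.040,0.002,0.080],"spin":0.001},{"dp":[-0.040,0.002,0.080],"spin":0.001},{"dp":[-0.040,0.002,0.080],"spin":0.001},{"dp":[-0.040,0.002,0.080],"spin":0.001},{"dp":[-0.040,0.002,0.080],"spin":0.001}]
```

View pics/w7.png

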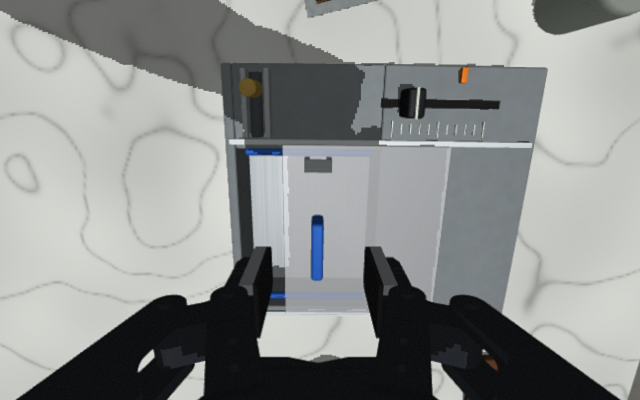

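Run:
```python
from h import *
c=dict(np.load("w7.npz"))
RL,FL=at(c,546,68,.075),at(c,222,64,.075);d=RL-FL;yaw=np.degrees(np.arctan2(d[1],d[0]));print(RL,FL,np.linalg.norm(d),yaw)
for yw in(yaw,-2):
    a=np.radians(yw);X=np.array([np.cos(a),np.sin(a)]);Y=np.array([-np.sin(a),np.cos(a)])
    O=(RL+FL)[:2]/2-.135*Y;print("O",O,yw)
    for n,q in[("tab",(.6395,-.0541)),("knob",(.4473,-.0615)),("handle",(.4975,-.2095)),("faderline",at(c,417,103,.111)[:2]),("shutter front",at(c,287,240,.0835)[:2]),("divider",at(c,380,143,.08)[:2]),("keeper",at(c,318,160,.095)[:2]),("w1 rearR",(.7093,-.3161)),("w1 frontR",(.4069,-.3033))]:
        e=np.array(q)-O;print(n,np.round([e@X,e@Y],4))
plan([.4975,-.2095,.101],-2,n=6)
```

```text
[ 0.71982747 -0.04933526  0.075     ] [ 0.41414388 -0.03721891  0.075     ] 0.30592362517023364 -2.2698393011684224
O [ 0.56163889 -0.17817116] -2.2698393011684224
tab [0.0729 0.1271]
knob [-0.1189  0.1121]
handle [-0.0628 -0.0338]
faderline [0.0226 0.1011]
shutter front [-0.0942 -0.0387]
divider [-0.0015  0.0632]
keeper [-0.0622  0.0483]
w1 rearR [ 0.153 -0.132]
w1 frontR [-0.1497 -0.1312]
O [ 0.56227424 -0.17819484] -2
tab [0.0728 0.1267]
knob [-0.119   0.1126]
handle [-0.0636 -0.0335]
faderline [0.0225 0.101 ]
shutter front [-0.095  -0.0383]
divider [-0.0019  0.0632]
keeper [-0.0626  0.0486]
w1 rearR [ 0.1517 -0.1327]
w1 frontR [-0.1509 -0.1305]
[{"dp":[-0.034,-0.001,0.099],"spin":0.001},{"dp":[-0.034,-0.001,0.099],"spin":0.001},{"dp":[-0.034,-0.001,0.099],"spin":0.001},{"dp":[-0.034,-0.001,0.099],"spin":0.001},{"dp":[-0.034,-0.001,0.099],"spin":0.001},{"dp":[-0.034,-0.001,0.099],"spin":0.001}]
```

{"api": "send_rows", "payload": {"series": [{"dp":[-0.034,-0.001,0.099],"spin":0.001},{"dp":[-0.034,-0.001,0.099],"spin":0.001},{"dp":[-0.034,-0.001,0.099],"spin":0.001},{"dp":[-0.034,-0.002,0.099],"spin":0.001},{"dp":[-0.034,-0.002,0.099],"spin":0.001},{"dp":[-0.034,-0.002,0.095],"spin":0.001},{"dp":[0,0,0],"spin":0},{"dp":[0,0,0],"spin":0}]}}

```text
time: 21.9
tool_pos: [0.4949, -0.21, 0.1015]
orientation: [-0.002, 0.72, 0.694, -0.0]
wrist_force: [0.2, 0.2, 0.8]
grip_width: 0.501
grasp_force: 0.0
```

{"api": "send_rows", "payload": {"series": [{"dp":[0,0,0],"spin":0},{"dp":[0,0,0],"spin":0},{"dp":[0,0,0],"spin":0},{"dp":[0,0,0],"spin":0},{"dp":[0,0,0],"spin":0},{"dp":[0,0,0],"spin":0}], "gripper": 0.95}}

```text
time: 22.4
tool_pos: [0.4976, -0.2114, 0.1052]
orientation: [0.001, 0.72, 0.694, 0.001]
wrist_force: [0.9, 2.8, 6.9]
grip_width: 0.124
grasp_force: 60.1
```

Run:
```python
from h import *
st();s=observe()["tool_pos"];a=np.radians(-2.2)
plan(s+.08*np.array([np.cos(a),np.sin(a),0]),-2.2,n=6)
```

```text
22.4 [ 0.4976 -0.2114  0.1052] q [0.0012 0.7203 0.6937 0.0011] F [0.9 2.8 6.9] w 10.5 g 60.1 J [-0.52  0.24 -0.39  0.94  0.    1.09]
tool y dir deg -2.16 x: [ 0.038  0.999 -0.   ] z: [ 0.003 -0.    -1.   ]
[{"dp":[-0.000,0.044,0.000],"spin":0.000},{"dp":[-0.000,0.044,0.000],"spin":0.000},{"dp":[-0.000,0.044,0.000],"spin":0.000},{"dp":[-0.000,0.044,0.000],"spin":0.000},{"dp":[-0.000,0.044,0.000],"spin":0.000},{"dp":[-0.000,0.044,0.000],"spin":0.000}]
```

{"api": "send_rows", "payload": {"series": [{"dp":[0,0.044,-0.007],"spin":0},{"dp":[0,0.044,0],"spin":0},{"dp":[0,0.044,0],"spin":0},{"dp":[0,0.044,0],"spin":0},{"dp":[0,0.044,0],"spin":0},{"dp":[0,0.044,0],"spin":0},{"dp":[0,0,0],"spin":0},{"dp":[0,0,0],"spin":0}]}}

```text
time: 23.07
tool_pos: [0.576, -0.2147, 0.1053]
orientation: [0.001, 0.72, 0.694, 0.0]
wrist_force: [0.5, -0.9, -1.7]
grip_width: 0.13
grasp_force: 60.9
```

{"api": "send_rows", "payload": {"series": [{"dp":[0,0.01,0],"spin":0},{"dp":[0,0.01,0],"spin":0},{"dp":[0,0,0],"spin":0},{"dp":[0,0,0],"spin":0}]}}

```text
time: 23.4
tool_pos: [0.5809, -0.2149, 0.1053]
orientation: [-0.0, 0.721, 0.693, -0.0]
wrist_force: [-1.3, -1.5, -2.1]
grip_width: 0.127
grasp_force: 61.0
```

{"api": "send_rows", "payload": {"series": [{"dp":[0,0.01,0],"spin":0},{"dp":[0,0.01,0],"spin":0},{"dp":[0,0,0],"spin":0},{"dp":[0,0,0],"spin":0}]}}

```text
time: 23.73
tool_pos: [0.5848, -0.215, 0.1052]
orientation: [-0.002, 0.721, 0.693, -0.002]
wrist_force: [-8.5, -1.6, 4.5]
grip_width: 0.128
grasp_force: 61.8
```

{"api": "send_rows", "payload": {"series": [{"dp":[0,0.01,0],"spin":0},{"dp":[0,0,0],"spin":0},{"dp":[0,0,0],"spin":0}]}}

```text
time: 23.98
tool_pos: [0.5849, -0.215, 0.1053]
orientation: [-0.004, 0.721, 0.693, -0.004]
wrist_force: [-14.9, -2.5, 8.6]
grip_width: 0.127
grasp_force: 62.6
```

{"api": "send_rows", "payload": {"series": [{"dp":[0,-0.012,0],"spin":0},{"dp":[0,0,0],"spin":0},{"dp":[0,0,0],"spin":0}]}}

```text
time: 24.23
tool_pos: [0.5848, -0.2151, 0.1053]
orientation: [-0.001, 0.721, 0.693, -0.002]
wrist_force: [-6.3, -1.3, 2.7]
grip_width: 0.124
grasp_force: 61.6
```

{"api": "send_rows", "payload": {"series": [{"dp":[0,0,0],"spin":0},{"dp":[0,0,0],"spin":0},{"dp":[0,0,-0.05],"spin":0},{"dp":[0,0,-0.1],"spin":0},{"dp":[0,0,-0.12],"spin":0},{"dp":[0,0,-0.12],"spin":0},{"dp":[0,0,-0.12],"spin":0},{"dp":[0,0,-0.1],"spin":0}], "gripper": 0.5}}

```text
time: 24.9
tool_pos: [0.5882, -0.2149, 0.2919]
orientation: [0.002, 0.72, 0.694, 0.001]
wrist_force: [1.7, 0.3, -0.6]
grip_width: 0.499
grasp_force: 0.0
```

Run:
```python
from h import *
st();c=snap("wrist")
hblob(c,[.585,-.212,.115],.115,(100,130),120,30,90)
p,R=plan([.6175,.118,.26],101.1,n=14)
```

```text
24.9 [ 0.5882 -0.2149  0.2919] q [0.0019 0.7201 0.6938 0.0014] F [ 1.7  0.3 -0.6] w 42.4 g 0.0 J [-0.45  0.26  0.05  1.36  0.    1.15]
tool y dir deg -2.13 x: [ 0.037  0.999 -0.001] z: [ 0.005 -0.001 -1.   ]
hblob px [313.  184.8] [308 153  12  64 694] rect [ 0.585  -0.2159] [61.3 10.4] axis 87.4 mean [ 0.5845 -0.2156]
hblob px [264.1 242.5] [246 239  36   8 263] rect [ 0.5329 -0.2725] [ 7.6 34.8] axis 177.8 mean [ 0.5335 -0.2725]
[{"dp":[0.080,0.003,0.009],"spin":0.122},{"dp":[0.080,-0.004,0.009],"spin":0.122},{"dp":[0.079,-0.012,0.009],"spin":0.122},{"dp":[0.077,-0.020,0.009],"spin":0.122},{"dp":[0.075,-0.027,0.009],"spin":0.122},{"dp":[0.072,-0.034,0.009],"spin":0.122},{"dp":[0.069,-0.041,0.009],"spin":0.122},{"dp":[0.065,-0.047,0.009],"spin":0.122}]
[{"dp":[0.060,-0.053,0.009],"spin":0.122},{"dp":[0.054,-0.058,0.009],"spin":0.122},{"dp":[0.049,-0.063,0.009],"spin":0.122},{"dp":[0.042,-0.068,0.009],"spin":0.122},{"dp":[0.036,-0.071,0.009],"spin":0.122},{"dp":[0.029,-0.075,0.009],"spin":0.122}]
```

```bash
cat > p.py <<'E'
from h import *
def path(P0,R0,P1,spin,n,ramp=3):
    """smooth rows: ramped trapezoid; returns end"""
    w=np.minimum(np.minimum(np.arange(1,n+1),np.arange(n,0,-1))/ramp,1);w/=w.sum()
    R=R0;D=np.array(P1)-P0;rows=[]
    for k in w:
        dp=R.T@D*k/.3;rows.append('{"dp":[%.3f,%.3f,%.3f],"spin":%.3f}'%(*dp,spin*k/45));R=R@Ro.from_euler("z",spin*k,degrees=True).as_matrix()
    for i in range(0,n,8):print("["+",".join(rows[i:i+8])+"]")
    return np.array(P1),R
E
python3 - <<'E'
from p import *
w=dict(np.load("w1.npz"));print("candle",at(w,628,232,.075),proj(w,[.47,-.44,.075]))
c=snap("top");np.savez("t8.npz",**c)
print(at(c,451,229,.075))
s=observe();cur=-2.13
path(s["tool_pos"],toolR(),[.6635,.127,.2],-(101.1-cur),20)
E
```

```text
candle [ 0.50020536 -0.46611465  0.075     ] [601.20008537 248.24354158]
[ 0.49874219 -0.47796987  0.075     ]
[{"dp":[0.021,0.004,0.006],"spin":-0.042},{"dp":[0.042,0.009,0.012],"spin":-0.085},{"dp":[0.063,0.017,0.018],"spin":-0.127},{"dp":[0.061,0.023,0.018],"spin":-0.127},{"dp":[0.058,0.029,0.018],"spin":-0.127},{"dp":[0.055,0.035,0.018],"spin":-0.127},{"dp":[0.051,0.040,0.018],"spin":-0.127},{"dp":[0.047,0.045,0.018],"spin":-0.127}]
[{"dp":[0.042,0.050,0.018],"spin":-0.127},{"dp":[0.037,0.054,0.018],"spin":-0.127},{"dp":[0.031,0.057,0.018],"spin":-0.127},{"dp":[0.026,0.060,0.018],"spin":-0.127},{"dp":[0.019,0.062,0.018],"spin":-0.127},{"dp":[0.013,0.064,0.018],"spin":-0.127},{"dp":[0.007,0.065,0.018],"spin":-0.127},{"dp":[0.000,0.065,0.018],"spin":-0.127}]
[{"dp":[-0.006,0.065,0.018],"spin":-0.127},{"dp":[-0.013,0.064,0.018],"spin":-0.127},{"dp":[-0.013,0.041,0.012],"spin":-0.085},{"dp":[-0.008,0.020,0.006],"spin":-0.042}]
```

{"api": "send_rows", "payload": {"series": [{"dp":[0.021,0.004,0.006],"spin":-0.042},{"dp":[0.042,0.009,0.012],"spin":-0.085},{"dp":[0.063,0.017,0.018],"spin":-0.127},{"dp":[0.061,0.023,0.018],"spin":-0.127},{"dp":[0.058,0.029,0.018],"spin":-0.127},{"dp":[0.055,0.035,0.018],"spin":-0.127},{"dp":[0.051,0.04,0.018],"spin":-0.127},{"dp":[0.047,0.045,0.018],"spin":-0.127}], "gripper": 0.0}}

```text
time: 25.67
tool_pos: [0.6138, -0.0794, 0.2479]
orientation: [-0.002, 0.437, 0.9, 0.0]
wrist_force: [-0.1, 0.3, 0.4]
grip_width: 1.001
grasp_force: 0.0
```

{"api": "send_rows", "payload": {"series": [{"dp":[0.042,0.05,0.018],"spin":-0.127},{"dp":[0.037,0.054,0.018],"spin":-0.127},{"dp":[0.031,0.057,0.018],"spin":-0.127},{"dp":[0.026,0.06,0.018],"spin":-0.127},{"dp":[0.019,0.062,0.018],"spin":-0.127},{"dp":[0.013,0.064,0.018],"spin":-0.127},{"dp":[0.007,0.065,0.018],"spin":-0.127},{"dp":[0,0.065,0.018],"spin":-0.127}]}}

```text
time: 26.33
tool_pos: [0.6461, 0.0735, 0.2046]
orientation: [-0.002, 0.053, 0.999, 0.0]
wrist_force: [-0.6, 0.2, 0.0]
grip_width: 0.997
grasp_force: 0.0
```

{"api": "send_rows", "payload": {"series": [{"dp":[-0.006,0.065,0.018],"spin":-0.127},{"dp":[-0.013,0.064,0.018],"spin":-0.127},{"dp":[-0.013,0.041,0.012],"spin":-0.085},{"dp":[-0.008,0.02,0.006],"spin":-0.042},{"dp":[0,0,0],"spin":0},{"dp":[0,0,0],"spin":0},{"dp":[0,0,0],"spin":0},{"dp":[0,0,0],"spin":0}]}}

```text
time: 27.0
tool_pos: [0.6596, 0.128, 0.1912]
orientation: [0.0, -0.092, 0.996, -0.0]
wrist_force: [0.9, 0.1, -0.1]
grip_width: 0.997
grasp_force: 0.0
```

Run:
```python
from p import *
st();c=snap("wrist","w8.png");np.savez("w8.npz",**c)
path(observe()["tool_pos"],toolR(),[.6635,.127,.04],-(101.1-np.degrees(np.arctan2(*toolR()[[1,0],1]))),6)
```

```text
27.0 [0.6596 0.128  0.1912] q [ 1.000e-04 -9.240e-02  9.957e-01 -1.000e-04] F [ 0.9  0.1 -0.1] w 84.7 g 0.0 J [ 0.1   0.39  0.01  1.19 -0.   -0.09]
tool y dir deg 100.61 x: [-0.983 -0.184 -0.   ] z: [ 0. -0. -1.]
[{"dp":[-0.001,-0.000,0.042],"spin":-0.001},{"dp":[-0.002,-0.001,0.084],"spin":-0.002},{"dp":[-0.003,-0.001,0.126],"spin":-0.003},{"dp":[-0.003,-0.001,0.126],"spin":-0.003},{"dp":[-0.002,-0.001,0.084],"spin":-0.002},{"dp":[-0.001,-0.000,0.042],"spin":-0.001}]
```

View pics/w8.png

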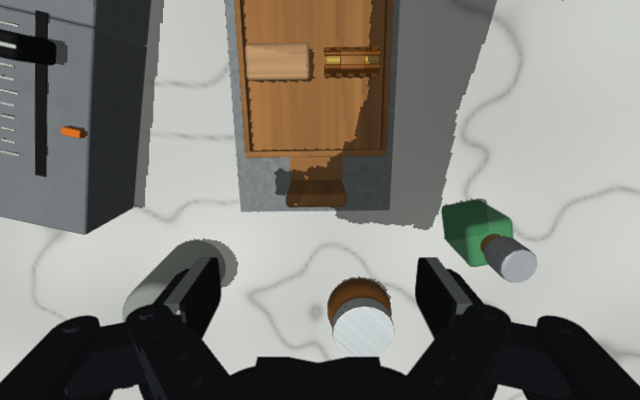

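{"api": "send_rows", "payload": {"series": [{"dp":[-0.001,0,0.042],"spin":-0.001},{"dp":[-0.002,-0.001,0.084],"spin":-0.002},{"dp":[-0.003,-0.001,0.126],"spin":-0.003},{"dp":[-0.003,-0.001,0.126],"spin":-0.003},{"dp":[-0.002,-0.001,0.084],"spin":-0.002},{"dp":[-0.001,0,0.042],"spin":-0.001},{"dp":[0,0,0],"spin":0},{"dp":[0,0,0],"spin":0}]}}

```text
time: 27.72
tool_pos: [0.6632, 0.128, 0.0396]
orientation: [-0.0, -0.098, 0.995, -0.0]
wrist_force: [0.6, 0.6, -0.7]
grip_width: 1.001
grasp_force: 0.0
```

{"api": "send_rows", "payload": {"series": [{"dp":[0,0,0],"spin":0},{"dp":[0,0,0],"spin":0},{"dp":[0,0,0],"spin":0},{"dp":[0,0,0],"spin":0},{"dp":[0,0,0],"spin":0},{"dp":[0,0,0],"spin":0},{"dp":[0,0,0],"spin":0},{"dp":[0,0,0],"spin":0}], "gripper": 0.5}}

```text
time: 28.38
tool_pos: [0.6655, 0.1285, 0.0426]
orientation: [0.002, -0.098, 0.995, -0.0]
wrist_force: [0.5, -1.0, 6.7]
grip_width: 0.573
grasp_force: 63.0
```

{"api": "send_rows", "payload": {"series": [{"dp":[0,0,-0.02],"spin":0},{"dp":[0,0,-0.04],"spin":0},{"dp":[0,0,-0.07],"spin":0},{"dp":[0,0,-0.09],"spin":0},{"dp":[0,0,-0.09],"spin":0},{"dp":[0,0,-0.09],"spin":0},{"dp":[0,0,-0.09],"spin":0},{"dp":[0,0,-0.05],"spin":0}]}}

```text
time: 29.05
tool_pos: [0.6644, 0.1285, 0.2062]
orientation: [0.002, -0.098, 0.995, 0.0]
wrist_force: [1.1, -0.3, -1.9]
grip_width: 0.573
grasp_force: 62.6
```

{"api": "send_rows", "payload": {"series": [{"dp":[0,0,-0.03],"spin":0},{"dp":[0,0,-0.015],"spin":0},{"dp":[0,0,0],"spin":0},{"dp":[0,0,0],"spin":0},{"dp":[0,0,0],"spin":0}]}}

```text
time: 29.47
tool_pos: [0.6621, 0.1282, 0.2133]
orientation: [-0.002, -0.098, 0.995, 0.0]
wrist_force: [-0.4, 0.3, -2.7]
grip_width: 0.572
grasp_force: 62.5
```

Run:
```python
from p import *
st();print(observe()["torque"])
R=toolR();path(observe()["tool_pos"],R,[.4741,-.455,.215],np.degrees(np.arctan2(R[1,1],R[0,1]))+2.2,32,5)
```

```text
29.47 [0.6621 0.1282 0.2133] q [-0.0018 -0.0978  0.9952  0.    ] F [-0.4  0.3 -2.7] w 48.6 g 62.5 J [ 0.1   0.38  0.05  1.24  0.   -0.1 ]
tool y dir deg 101.23 x: [-0.981 -0.195  0.004] z: [-0.004 -0.    -1.   ]
[ 0.00817052 -0.24004889  0.05996082]
[{"dp":[0.007,-0.013,-0.000],"spin":0.016},{"dp":[0.014,-0.026,-0.000],"spin":0.033},{"dp":[0.020,-0.039,-0.000],"spin":0.049},{"dp":[0.024,-0.053,-0.000],"spin":0.066},{"dp":[0.027,-0.068,-0.000],"spin":0.082},{"dp":[0.023,-0.069,-0.000],"spin":0.082},{"dp":[0.018,-0.071,-0.000],"spin":0.082},{"dp":[0.013,-0.072,-0.000],"spin":0.082}]
[{"dp":[0.009,-0.072,-0.000],"spin":0.082},{"dp":[0.004,-0.073,-0.000],"spin":0.082},{"dp":[-0.001,-0.073,-0.000],"spin":0.082},{"dp":[-0.005,-0.073,-0.000],"spin":0.082},{"dp":[-0.010,-0.072,-0.000],"spin":0.082},{"dp":[-0.015,-0.071,-0.000],"spin":0.082},{"dp":[-0.019,-0.070,-0.000],"spin":0.082},{"dp":[-0.024,-0.069,-0.000],"spin":0.082}]
[{"dp":[-0.028,-0.067,-0.000],"spin":0.082},{"dp":[-0.032,-0.065,-0.000],"spin":0.082},{"dp":[-0.036,-0.063,-0.000],"spin":0.082},{"dp":[-0.040,-0.061,-0.000],"spin":0.082},{"dp":[-0.044,-0.058,-0.000],"spin":0.082},{"dp":[-0.048,-0.055,-0.000],"spin":0.082},{"dp":[-0.051,-0.052,-0.000],"spin":0.082},{"dp":[-0.055,-0.048,-0.000],"spin":0.082}]
[{"dp":[-0.058,-0.045,-0.000],"spin":0.082},{"dp":[-0.060,-0.041,-0.000],"spin":0.082},{"dp":[-0.063,-0.037,-0.000],"spin":0.082},{"dp":[-0.065,-0.033,-0.000],"spin":0.082},{"dp":[-0.054,-0.023,-0.000],"spin":0.066},{"dp":[-0.041,-0.015,-0.000],"spin":0.049},{"dp":[-0.028,-0.009,-0.000],"spin":0.033},{"dp":[-0.014,-0.004,-0.000],"spin":0.016}]
```

{"api": "send_rows", "payload": {"series": [{"dp":[0.007,-0.013,0],"spin":0.016},{"dp":[0.014,-0.026,0],"spin":0.033},{"dp":[0.02,-0.039,0],"spin":0.049},{"dp":[0.024,-0.053,0],"spin":0.066},{"dp":[0.027,-0.068,0],"spin":0.082},{"dp":[0.023,-0.069,0],"spin":0.082},{"dp":[0.018,-0.071,0],"spin":0.082},{"dp":[0.013,-0.072,0],"spin":0.082}]}}

```text
time: 30.13
tool_pos: [0.6219, 0.0009, 0.2151]
orientation: [-0.0, 0.098, 0.995, -0.0]
wrist_force: [-0.4, 1.1, -3.2]
grip_width: 0.574
grasp_force: 62.5
```

{"api": "send_rows", "payload": {"series": [{"dp":[0.009,-0.072,0],"spin":0.082},{"dp":[0.004,-0.073,0],"spin":0.082},{"dp":[-0.001,-0.073,0],"spin":0.082},{"dp":[-0.005,-0.073,0],"spin":0.082},{"dp":[-0.01,-0.072,0],"spin":0.082},{"dp":[-0.015,-0.071,0],"spin":0.082},{"dp":[-0.019,-0.07,0],"spin":0.082},{"dp":[-0.024,-0.069,0],"spin":0.082}]}}

```text
time: 30.8
tool_pos: [0.5683, -0.1654, 0.2153]
orientation: [-0.0, 0.348, 0.937, -0.0]
wrist_force: [-1.0, -0.0, -2.5]
grip_width: 0.572
grasp_force: 62.5
```

{"api": "send_rows", "payload": {"series": [{"dp":[-0.028,-0.067,0],"spin":0.082},{"dp":[-0.032,-0.065,0],"spin":0.082},{"dp":[-0.036,-0.063,0],"spin":0.082},{"dp":[-0.04,-0.061,0],"spin":0.082},{"dp":[-0.044,-0.058,0],"spin":0.082},{"dp":[-0.048,-0.055,0],"spin":0.082},{"dp":[-0.051,-0.052,0],"spin":0.082},{"dp":[-0.055,-0.048,0],"spin":0.082}]}}

```text
time: 31.47
tool_pos: [0.5142, -0.3313, 0.2152]
orientation: [-0.0, 0.576, 0.818, -0.0]
wrist_force: [-1.0, 0.2, -3.9]
grip_width: 0.571
grasp_force: 62.5
```

{"api": "send_rows", "payload": {"series": [{"dp":[-0.058,-0.045,0],"spin":0.082},{"dp":[-0.06,-0.041,0],"spin":0.082},{"dp":[-0.063,-0.037,0],"spin":0.082},{"dp":[-0.065,-0.033,0],"spin":0.082},{"dp":[-0.054,-0.023,0],"spin":0.066},{"dp":[-0.041,-0.015,0],"spin":0.049},{"dp":[-0.028,-0.009,0],"spin":0.033},{"dp":[-0.014,-0.004,0],"spin":0.016}]}}

```text
time: 32.13
tool_pos: [0.4748, -0.4561, 0.2152]
orientation: [-0.0, 0.721, 0.693, -0.0]
wrist_force: [0.5, -0.6, -2.4]
grip_width: 0.573
grasp_force: 62.5
```

{"api": "send_rows", "payload": {"series": [{"dp":[0,0,0],"spin":0},{"dp":[0,0,0],"spin":0},{"dp":[0,0,0],"spin":0},{"dp":[0,0,0],"spin":0}]}}

```text
time: 32.47
tool_pos: [0.4763, -0.4539, 0.2154]
orientation: [-0.0, 0.719, 0.695, 0.0]
wrist_force: [0.1, -0.0, -2.8]
grip_width: 0.572
grasp_force: 62.5
```

Run:
```python
from p import *
st();print(observe()["torque"]);c=snap("wrist","w9.png");np.savez("w9.npz",**c)
R=toolR();path(observe()["tool_pos"],R,[.4741,-.455,.14],np.degrees(np.arctan2(R[1,1],R[0,1]))+2.2,6,3)
```

```text
32.47 [ 0.4763 -0.4539  0.2154] q [-2.000e-04  7.194e-01  6.946e-01  1.000e-04] F [ 0.1 -0.  -2.8] w 48.6 g 62.5 J [-0.86  0.35  0.01  1.23  0.    0.75]
tool y dir deg -2.01 x: [0.035 0.999 0.   ] z: [-0.  0. -1.]
[-0.24285211  0.04001149 -0.00696204]
[{"dp":[-0.000,-0.001,0.021],"spin":0.000},{"dp":[-0.001,-0.001,0.042],"spin":0.001},{"dp":[-0.001,-0.002,0.063],"spin":0.001},{"dp":[-0.001,-0.002,0.063],"spin":0.001},{"dp":[-0.001,-0.001,0.042],"spin":0.001},{"dp":[-0.000,-0.001,0.021],"spin":0.000}]
```

{"api": "send_rows", "payload": {"series": [{"dp":[0,0,0.02],"spin":0},{"dp":[0,-0.001,0.045],"spin":0},{"dp":[0,-0.001,0.07],"spin":0.001},{"dp":[0,-0.002,0.07],"spin":0.001},{"dp":[0,-0.001,0.05],"spin":0.001},{"dp":[0,0,0.03],"spin":0},{"dp":[0,0,0],"spin":0},{"dp":[0,0,0],"spin":0}]}}

```text
time: 33.18
tool_pos: [0.4744, -0.4545, 0.1295]
orientation: [-0.0, 0.721, 0.693, 0.0]
wrist_force: [0.6, 0.2, -3.1]
grip_width: 0.575
grasp_force: 62.7
```

{"api": "send_rows", "payload": {"series": [{"dp":[0,0,0],"spin":0},{"dp":[0,0,0],"spin":0},{"dp":[0,0,0],"spin":0},{"dp":[0,0,0],"spin":0}], "gripper": 0.42}}

```text
time: 33.52
tool_pos: [0.4749, -0.4554, 0.131]
orientation: [0.001, 0.721, 0.693, -0.0]
wrist_force: [0.1, 0.6, -3.1]
grip_width: 0.58
grasp_force: 22.8
```

Run:
```python
from h import *
st();print(observe()["torque"])
```

```text
33.52 [ 0.4749 -0.4554  0.131 ] q [ 0.001   0.7207  0.6933 -0.    ] F [ 0.1  0.6 -3.1] w 49.3 g 22.8 J [-0.86  0.41 -0.09  1.07  0.    0.75]
tool y dir deg -2.22 x: [ 0.039  0.999 -0.001] z: [ 0.001 -0.001 -1.   ]
[-0.23083831  0.02307972  0.02341789]
```

{"api": "send_rows", "payload": {"series": [{"dp":[0,0,0],"spin":0},{"dp":[0,0,0],"spin":0},{"dp":[0,0,0],"spin":0},{"dp":[0,0,0],"spin":0}], "gripper": 0.417}}

```text
time: 33.85
tool_pos: [0.4747, -0.4551, 0.1304]
orientation: [0.0, 0.721, 0.693, 0.0]
wrist_force: [1.2, -0.8, -0.9]
grip_width: 0.583
grasp_force: 10.3
```

Run:
```python
from h import *
st();print(observe()["torque"])
```

```text
33.85 [ 0.4747 -0.4551  0.1304] q [5.000e-04 7.207e-01 6.932e-01 1.000e-04] F [ 1.2 -0.8 -0.9] w 49.5 g 10.3 J [-0.86  0.41 -0.09  1.07  0.    0.75]
tool y dir deg -2.23 x: [ 0.039  0.999 -0.   ] z: [ 0.001 -0.001 -1.   ]
[-0.00997328 -0.0509752  -0.01274242]
```

{"api": "send_rows", "payload": {"series": [{"dp":[0.012,0,-0.025],"spin":0},{"dp":[0.012,0,-0.025],"spin":0},{"dp":[0.015,0,-0.024],"spin":0},{"dp":[0.015,0,-0.024],"spin":0},{"dp":[0.017,0,-0.022],"spin":0},{"dp":[0.017,0,-0.022],"spin":0},{"dp":[0.019,0,-0.02],"spin":0},{"dp":[0.019,0,-0.02],"spin":0}]}}

```text
time: 34.52
tool_pos: [0.476, -0.4164, 0.1852]
orientation: [0.0, 0.721, 0.693, 0.0]
wrist_force: [1.2, 0.3, -2.5]
grip_width: 0.583
grasp_force: 9.5
```

{"api": "send_rows", "payload": {"series": [{"dp":[0,0,0],"spin":0},{"dp":[0,0,0],"spin":0},{"dp":[0.021,0,-0.018],"spin":0},{"dp":[0.021,0,-0.018],"spin":0},{"dp":[0.023,0,-0.016],"spin":0},{"dp":[0.023,0,-0.016],"spin":0},{"dp":[0,0,0],"spin":0},{"dp":[0,0,0],"spin":0}]}}

```text
time: 35.18
tool_pos: [0.4772, -0.3901, 0.2055]
orientation: [0.0, 0.72, 0.693, 0.0]
wrist_force: [-0.3, 0.0, -0.6]
grip_width: 0.582
grasp_force: 9.3
```

Run:
```python
from h import *
st();print(observe()["torque"]);c=snap("wrist");s=snap("scene")
np.savez("w10.npz",**c)
a=cv2.resize(c["img"][:,:,::-1],(480,300));b=cv2.resize(s["img"][80:240,150:406,::-1],(480,300),interpolation=cv2.INTER_CUBIC)
cv2.imwrite("pics/tip.png",np.vstack([a,b]))
```

```text
35.18 [ 0.4772 -0.3901  0.2055] q [3.000e-04 7.205e-01 6.935e-01 2.000e-04] F [-0.3  0.  -0.6] w 49.5 g 9.3 J [-0.79  0.28 -0.1   1.18  0.    0.82]
tool y dir deg -2.19 x: [ 0.038  0.999 -0.   ] z: [ 0.001 -0.    -1.   ]
[ 0.11662429  0.10318222 -0.00477733]
```

View pics/tip.png

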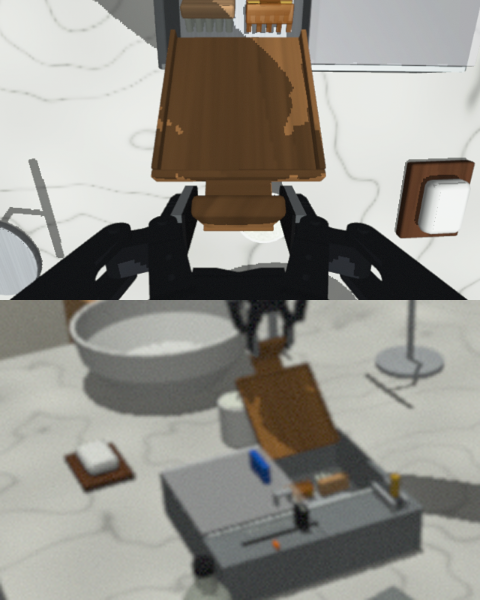

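{"api": "send_rows", "payload": {"series": [{"dp":[-0.023,0,0.016],"spin":0},{"dp":[-0.023,0,0.016],"spin":0},{"dp":[-0.021,0,0.018],"spin":0},{"dp":[-0.021,0,0.018],"spin":0},{"dp":[-0.019,0,0.02],"spin":0},{"dp":[-0.019,0,0.02],"spin":0},{"dp":[-0.017,0,0.022],"spin":0},{"dp":[-0.017,0,0.022],"spin":0}]}}

```text
time: 35.95
tool_pos: [0.4749, -0.4391, 0.1583]
orientation: [-0.0, 0.721, 0.693, 0.0]
wrist_force: [0.6, 1.6, -0.6]
grip_width: 0.582
grasp_force: 9.3
```

{"api": "send_rows", "payload": {"series": [{"dp":[-0.015,0,0.024],"spin":0},{"dp":[-0.015,0,0.024],"spin":0},{"dp":[-0.012,0,0.022],"spin":0},{"dp":[-0.012,0,0.02],"spin":0},{"dp":[0,0,0],"spin":0},{"dp":[0,0,0],"spin":0}]}}

```text
time: 36.45
tool_pos: [0.4743, -0.4551, 0.1319]
orientation: [-0.0, 0.721, 0.693, -0.0]
wrist_force: [0.4, 0.7, -1.5]
grip_width: 0.588
grasp_force: 9.2
```

{"api": "send_rows", "payload": {"series": [{"dp":[0,0,0],"spin":0},{"dp":[0,0,0],"spin":0},{"dp":[0,0,0],"spin":0},{"dp":[0,0,0],"spin":0}], "gripper": 0.5}}

```text
time: 36.78
tool_pos: [0.4746, -0.455, 0.1327]
orientation: [0.0, 0.721, 0.693, -0.0]
wrist_force: [-0.4, 0.2, -1.2]
grip_width: 0.568
grasp_force: 62.4
```

{"api": "send_rows", "payload": {"series": [{"dp":[0,0,-0.03],"spin":0},{"dp":[0,0,-0.07],"spin":0},{"dp":[0,0,-0.09],"spin":0},{"dp":[0,0,-0.09],"spin":0},{"dp":[0,0,-0.04],"spin":0},{"dp":[0,0,0],"spin":0},{"dp":[0,0,0],"spin":0},{"dp":[0,0,0],"spin":0}]}}

```text
time: 37.45
tool_pos: [0.4737, -0.454, 0.2265]
orientation: [-0.001, 0.721, 0.693, 0.0]
wrist_force: [-0.2, 1.8, -2.8]
grip_width: 0.571
grasp_force: 62.6
```

Run:
```python
from p import *
st();print(observe()["torque"])
R=toolR();path(observe()["tool_pos"],R,[.6635,.127,.235],-(101.1-np.degrees(np.arctan2(R[1,1],R[0,1]))),24,3)
```

```text
37.45 [ 0.4737 -0.454   0.2265] q [-1.400e-03  7.207e-01  6.933e-01  1.000e-04] F [-0.2  1.8 -2.8] w 48.5 g 62.6 J [-0.86  0.34  0.02  1.25 -0.    0.75]
tool y dir deg -2.22 x: [0.039 0.999 0.002] z: [-0.002  0.002 -1.   ]
[-0.14253493  0.00706568  0.02592527]
[{"dp":[0.030,0.008,-0.000],"spin":-0.035},{"dp":[0.059,0.018,-0.001],"spin":-0.070},{"dp":[0.087,0.033,-0.001],"spin":-0.104},{"dp":[0.084,0.040,-0.001],"spin":-0.104},{"dp":[0.080,0.046,-0.001],"spin":-0.104},{"dp":[0.076,0.053,-0.001],"spin":-0.104},{"dp":[0.072,0.059,-0.001],"spin":-0.104},{"dp":[0.067,0.064,-0.001],"spin":-0.104}]
[{"dp":[0.061,0.070,-0.001],"spin":-0.104},{"dp":[0.055,0.074,-0.001],"spin":-0.104},{"dp":[0.049,0.079,-0.001],"spin":-0.104},{"dp":[0.042,0.082,-0.001],"spin":-0.104},{"dp":[0.035,0.086,-0.001],"spin":-0.104},{"dp":[0.028,0.088,-0.001],"spin":-0.104},{"dp":[0.021,0.090,-0.001],"spin":-0.104},{"dp":[0.014,0.092,-0.001],"spin":-0.104}]
[{"dp":[0.006,0.092,-0.001],"spin":-0.104},{"dp":[-0.002,0.093,-0.001],"spin":-0.104},{"dp":[-0.009,0.092,-0.001],"spin":-0.104},{"dp":[-0.017,0.091,-0.001],"spin":-0.104},{"dp":[-0.024,0.089,-0.001],"spin":-0.104},{"dp":[-0.031,0.087,-0.001],"spin":-0.104},{"dp":[-0.026,0.056,-0.001],"spin":-0.070},{"dp":[-0.014,0.027,-0.000],"spin":-0.035}]
```

{"api": "send_rows", "payload": {"series": [{"dp":[0.03,0.008,0],"spin":-0.035},{"dp":[0.059,0.018,-0.001],"spin":-0.07},{"dp":[0.087,0.033,-0.001],"spin":-0.104},{"dp":[0.084,0.04,-0.001],"spin":-0.104},{"dp":[0.08,0.046,-0.001],"spin":-0.104},{"dp":[0.076,0.053,-0.001],"spin":-0.104},{"dp":[0.072,0.059,-0.001],"spin":-0.104},{"dp":[0.067,0.064,-0.001],"spin":-0.104}]}}

```text
time: 38.12
tool_pos: [0.5341, -0.2669, 0.2284]
orientation: [-0.002, 0.493, 0.87, 0.0]
wrist_force: [1.1, -0.7, -1.8]
grip_width: 0.572
grasp_force: 62.6
```

{"api": "send_rows", "payload": {"series": [{"dp":[0.061,0.07,-0.001],"spin":-0.104},{"dp":[0.055,0.074,-0.001],"spin":-0.104},{"dp":[0.049,0.079,-0.001],"spin":-0.104},{"dp":[0.042,0.082,-0.001],"spin":-0.104},{"dp":[0.035,0.086,-0.001],"spin":-0.104},{"dp":[0.028,0.088,-0.001],"spin":-0.104},{"dp":[0.021,0.09,-0.001],"spin":-0.104},{"dp":[0.014,0.092,-0.001],"spin":-0.104}]}}

```text
time: 38.78
tool_pos: [0.6033, -0.0562, 0.2307]
orientation: [-0.002, 0.188, 0.982, 0.0]
wrist_force: [0.4, 0.4, -2.2]
grip_width: 0.573
grasp_force: 62.6
```

{"api": "send_rows", "payload": {"series": [{"dp":[0.006,0.092,-0.001],"spin":-0.104},{"dp":[-0.002,0.093,-0.001],"spin":-0.104},{"dp":[-0.009,0.092,-0.001],"spin":-0.104},{"dp":[-0.017,0.091,-0.001],"spin":-0.104},{"dp":[-0.024,0.089,-0.001],"spin":-0.104},{"dp":[-0.031,0.087,-0.001],"spin":-0.104},{"dp":[-0.026,0.056,-0.001],"spin":-0.07},{"dp":[-0.014,0.027,0],"spin":-0.035}]}}

```text
time: 39.45
tool_pos: [0.6648, 0.1288, 0.2327]
orientation: [-0.001, -0.097, 0.995, 0.001]
wrist_force: [-0.2, 0.5, -2.5]
grip_width: 0.576
grasp_force: 62.6
```

{"api": "send_rows", "payload": {"series": [{"dp":[0,0,0],"spin":0},{"dp":[0,0,0],"spin":0},{"dp":[0,0,0],"spin":0},{"dp":[0,0,0],"spin":0},{"dp":[0,0,0],"spin":0}]}}

```text
time: 39.87
tool_pos: [0.6654, 0.1245, 0.2349]
orientation: [-0.0, -0.093, 0.996, -0.0]
wrist_force: [0.6, 0.6, -2.5]
grip_width: 0.572
grasp_force: 62.6
```

Run:
```python
from p import *
st()
R=toolR();path(observe()["tool_pos"],R,[.6632,.1278,.07],-(101.2-np.degrees(np.arctan2(R[1,1],R[0,1]))),8,3)
```

```text
39.87 [0.6654 0.1245 0.2349] q [-1.000e-04 -9.340e-02  9.956e-01 -1.000e-04] F [ 0.6  0.6 -2.5] w 48.6 g 62.6 J [ 0.09  0.37  0.08  1.28 -0.   -0.1 ]
tool y dir deg 100.72 x: [-0.983 -0.186  0.   ] z: [-0. -0. -1.]
[{"dp":[0.000,0.001,0.031],"spin":-0.001},{"dp":[0.001,0.001,0.061],"spin":-0.001},{"dp":[0.001,0.002,0.092],"spin":-0.002},{"dp":[0.001,0.002,0.092],"spin":-0.002},{"dp":[0.001,0.002,0.092],"spin":-0.002},{"dp":[0.001,0.002,0.092],"spin":-0.002},{"dp":[0.001,0.001,0.061],"spin":-0.001},{"dp":[0.000,0.001,0.031],"spin":-0.001}]
```

{"api": "send_rows", "payload": {"series": [{"dp":[0,0.001,0.031],"spin":-0.001},{"dp":[0.001,0.001,0.061],"spin":-0.001},{"dp":[0.001,0.002,0.092],"spin":-0.002},{"dp":[0.001,0.002,0.092],"spin":-0.002},{"dp":[0.001,0.002,0.092],"spin":-0.002},{"dp":[0.001,0.002,0.092],"spin":-0.002},{"dp":[0.001,0.001,0.061],"spin":-0.001},{"dp":[0,0.001,0.031],"spin":-0.001}]}}

```text
time: 40.53
tool_pos: [0.6602, 0.1281, 0.0651]
orientation: [-0.003, -0.099, 0.995, 0.0]
wrist_force: [-0.8, -0.2, -2.8]
grip_width: 0.571
grasp_force: 62.6
```

{"api": "send_rows", "payload": {"series": [{"dp":[0,0,0],"spin":0},{"dp":[0,0,0],"spin":0},{"dp":[0,0,0],"spin":0},{"dp":[0,0,0],"spin":0}], "gripper": 0.417}}

```text
time: 40.87
tool_pos: [0.665, 0.1289, 0.0715]
orientation: [0.002, -0.099, 0.995, -0.0]
wrist_force: [-0.2, -0.7, -1.9]
grip_width: 0.585
grasp_force: 9.3
```

{"api": "send_rows", "payload": {"series": [{"dp":[0,0,0.02],"spin":0},{"dp":[0,0,0.02],"spin":0},{"dp":[0,0,0.02],"spin":0},{"dp":[0,0,0.02],"spin":0},{"dp":[0,0,0.02],"spin":0},{"dp":[0,0,0],"spin":0},{"dp":[0,0,0],"spin":0},{"dp":[0,0,0],"spin":0}]}}

```text
time: 41.53
tool_pos: [0.6646, 0.1291, 0.0404]
orientation: [0.001, -0.099, 0.995, 0.0]
wrist_force: [0.3, 0.5, 5.8]
grip_width: 0.583
grasp_force: 11.1
```

{"api": "send_rows", "payload": {"series": [{"dp":[0,0,0],"spin":0},{"dp":[0,0,0],"spin":0},{"dp":[0,0,0],"spin":0},{"dp":[0,0,-0.1],"spin":0},{"dp":[0,0,-0.1],"spin":0},{"dp":[0,0,-0.12],"spin":0},{"dp":[0,0,-0.12],"spin":0},{"dp":[0,0,-0.12],"spin":0}], "gripper": 0.0}}

```text
time: 42.2
tool_pos: [0.6621, 0.1287, 0.2078]
orientation: [-0.001, -0.099, 0.995, -0.0]
wrist_force: [0.8, -0.3, -0.6]
grip_width: 1.0
grasp_force: 0.0
```

{"api": "send_rows", "payload": {"series": [{"dp":[0.1,0,-0.1],"spin":0},{"dp":[0.06,0,-0.07],"spin":0},{"dp":[0,0,0],"spin":0},{"dp":[0,0,0],"spin":0}]}}

```text
time: 42.53
tool_pos: [0.6168, 0.1195, 0.2593]
orientation: [0.002, -0.099, 0.995, -0.0]
wrist_force: [0.2, 0.1, -0.6]
grip_width: 1.005
grasp_force: 0.0
```

Run:
```python
from h import *
st();c=snap("wrist","w11.png");np.savez("w11.npz",**c)
def rect(c,h,s,near,z,rad):
    hsv=cv2.cvtColor(c["img"],cv2.COLOR_RGB2HSV);u0=proj(c,near);yy,xx=np.mgrid[:400,:640]
    m=((hsv[...,0]<25)&(hsv[...,1]>s)&(hsv[...,2]>20)&((xx-u0[0])**2+(yy-u0[1])**2<rad**2)).astype(np.uint8)
    n,l,st_,ce=cv2.connectedComponentsWithStats(m);k=1+np.argmax(st_[1:,4]);v,u=np.nonzero(l==k)
    P=np.array([at(c,a,b,z)[:2] for a,b in zip(u[::3],v[::3])])*1000;r=cv2.minAreaRect(P.astype(np.float32));b=cv2.boxPoints(r);e=max([b[1]-b[0],b[2]-b[1]],key=np.linalg.norm)
    print(st_[k],np.round(r[0],1),np.round(r[1],1),np.degrees(np.arctan2(e[1],e[0])).round(1)%180)
for f in("w2","w4","w11"):rect(dict(np.load(f+".npz")),0,90,[.575,.11,0],.01,125)
```

```text
42.53 [0.6168 0.1195 0.2593] q [ 0.0015 -0.099   0.9951 -0.    ] F [ 0.2  0.1 -0.6] w 85.5 g 0.0 J [ 0.09  0.27 -0.    1.29 -0.   -0.11]
tool y dir deg 101.36 x: [-0.98  -0.197 -0.003] z: [ 0.003  0.    -1.   ]
[  251    46   119   170 16171] [588.6 111.3] [196.8 131.4] 11.1
[  256    47   123   176 17378] [589.  113.1] [198.2 131.6] 11.4
[  256    45   125   179 18019] [585.4 114.1] [197.9 131.6] 11.4
```

Run:
```python
from p import *
R=toolR();path(observe()["tool_pos"],R,[.53,-.13,.30],np.degrees(np.arctan2(R[1,1],R[0,1]))+2.2,20,3)
```

```text
[{"dp":[0.008,-0.014,-0.003],"spin":0.043},{"dp":[0.016,-0.029,-0.005],"spin":0.085},{"dp":[0.020,-0.044,-0.008],"spin":0.128},{"dp":[0.016,-0.046,-0.008],"spin":0.128},{"dp":[0.011,-0.048,-0.008],"spin":0.128},{"dp":[0.006,-0.048,-0.008],"spin":0.128},{"dp":[0.001,-0.049,-0.008],"spin":0.128},{"dp":[-0.003,-0.049,-0.008],"spin":0.128}]
[{"dp":[-0.008,-0.048,-0.008],"spin":0.128},{"dp":[-0.013,-0.047,-0.008],"spin":0.128},{"dp":[-0.018,-0.046,-0.008],"spin":0.128},{"dp":[-0.022,-0.044,-0.008],"spin":0.128},{"dp":[-0.026,-0.041,-0.008],"spin":0.128},{"dp":[-0.030,-0.038,-0.008],"spin":0.128},{"dp":[-0.034,-0.035,-0.008],"spin":0.128},{"dp":[-0.037,-0.031,-0.008],"spin":0.128}]
[{"dp":[-0.040,-0.027,-0.008],"spin":0.128},{"dp":[-0.043,-0.023,-0.008],"spin":0.128},{"dp":[-0.030,-0.013,-0.005],"spin":0.085},{"dp":[-0.015,-0.005,-0.003],"spin":0.043}]
```

{"api": "send_rows", "payload": {"series": [{"dp":[0.008,-0.014,-0.003],"spin":0.043},{"dp":[0.016,-0.029,-0.005],"spin":0.085},{"dp":[0.02,-0.044,-0.008],"spin":0.128},{"dp":[0.016,-0.046,-0.008],"spin":0.128},{"dp":[0.011,-0.048,-0.008],"spin":0.128},{"dp":[0.006,-0.048,-0.008],"spin":0.128},{"dp":[0.001,-0.049,-0.008],"spin":0.128},{"dp":[-0.003,-0.049,-0.008],"spin":0.128}], "gripper": 0.5}}

```text
time: 43.25
tool_pos: [0.5825, 0.0219, 0.2716]
orientation: [-0.002, 0.252, 0.968, -0.0]
wrist_force: [-0.1, 0.0, 0.6]
grip_width: 0.496
grasp_force: 0.0
```

{"api": "send_rows", "payload": {"series": [{"dp":[-0.008,-0.048,-0.008],"spin":0.128},{"dp":[-0.013,-0.047,-0.008],"spin":0.128},{"dp":[-0.018,-0.046,-0.008],"spin":0.128},{"dp":[-0.022,-0.044,-0.008],"spin":0.128},{"dp":[-0.026,-0.041,-0.008],"spin":0.128},{"dp":[-0.03,-0.038,-0.008],"spin":0.128},{"dp":[-0.034,-0.035,-0.008],"spin":0.128},{"dp":[-0.037,-0.031,-0.008],"spin":0.128}]}}

```text
time: 43.92
tool_pos: [0.5437, -0.0884, 0.2909]
orientation: [-0.002, 0.611, 0.792, -0.001]
wrist_force: [-0.3, 0.4, 0.1]
grip_width: 0.504
grasp_force: 0.0
```

{"api": "send_rows", "payload": {"series": [{"dp":[-0.04,-0.027,-0.008],"spin":0.128},{"dp":[-0.043,-0.023,-0.008],"spin":0.128},{"dp":[-0.03,-0.013,-0.005],"spin":0.085},{"dp":[-0.015,-0.005,-0.003],"spin":0.043},{"dp":[0,0,0],"spin":0},{"dp":[0,0,0],"spin":0},{"dp":[0,0,0],"spin":0}]}}

```text
time: 44.5
tool_pos: [0.5298, -0.1288, 0.2994]
orientation: [-0.001, 0.721, 0.693, -0.0]
wrist_force: [0.4, 0.0, 0.1]
grip_width: 0.502
grasp_force: 0.0
```

Run:
```python
from p import *
st();c=snap("wrist");t=snap("top");np.savez("w12.npz",**c);np.savez("t12.npz",**t)
hblob(c,[.585,-.2155,.115],.115,(100,130),120,30,60)
a=c["img"][:,:,::-1];b=cv2.resize(t["img"][130:290,170:426,::-1],(640,400))
cv2.imwrite("pics/chk.png",cv2.resize(np.hstack([a,b]),(800,250)) if 0 else cv2.resize(np.vstack([a,b]),(480,600)))
R=toolR();path(observe()["tool_pos"],R,[.5848,-.2151,.1035],np.degrees(np.arctan2(R[1,1],R[0,1]))+2.2,9,3)
```

```text
44.5 [ 0.5298 -0.1288  0.2994] q [-1.200e-03  7.209e-01  6.930e-01 -5.000e-04] F [0.4 0.  0.1] w 42.7 g 0.0 J [-0.36  0.11 -0.11  1.35  0.    1.25]
tool y dir deg -2.26 x: [0.039 0.999 0.001] z: [-0.002  0.001 -1.   ]
hblob px [372.8 238.4] [367 229  14  18 217] rect [ 0.5838 -0.188 ] [13.3 19. ] axis 90.2 mean [ 0.5831 -0.1888]
hblob px [333.2 301.5] [328 299  10   7  53] rect [ 0.5402 -0.2614] [7.4 9.8] axis 177.8 mean [ 0.541  -0.2608]
[{"dp":[-0.013,0.009,0.031],"spin":-0.000},{"dp":[-0.027,0.019,0.062],"spin":-0.000},{"dp":[-0.040,0.028,0.094],"spin":-0.000},{"dp":[-0.040,0.028,0.094],"spin":-0.000},{"dp":[-0.040,0.028,0.094],"spin":-0.000},{"dp":[-0.040,0.028,0.094],"spin":-0.000},{"dp":[-0.040,0.028,0.094],"spin":-0.000},{"dp":[-0.027,0.019,0.062],"spin":-0.000}]
[{"dp":[-0.013,0.009,0.031],"spin":-0.000}]
```

View pics/chk.png

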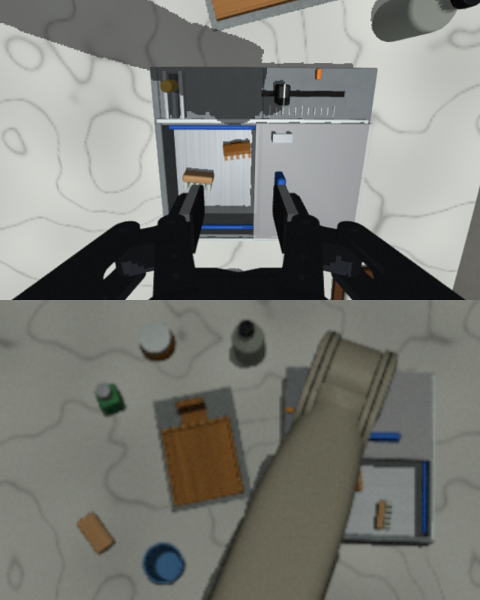

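{"api": "send_rows", "payload": {"series": [{"dp":[-0.013,0.009,0.031],"spin":0},{"dp":[-0.027,0.019,0.062],"spin":0},{"dp":[-0.04,0.028,0.094],"spin":0},{"dp":[-0.04,0.028,0.094],"spin":0},{"dp":[-0.04,0.028,0.094],"spin":0},{"dp":[-0.04,0.028,0.094],"spin":0},{"dp":[-0.04,0.028,0.094],"spin":0},{"dp":[-0.027,0.019,0.062],"spin":0}]}}

```text
time: 45.27
tool_pos: [0.582, -0.2117, 0.1095]
orientation: [-0.001, 0.721, 0.693, -0.001]
wrist_force: [0.2, 0.4, -0.3]
grip_width: 0.497
grasp_force: 0.0
```

{"api": "send_rows", "payload": {"series": [{"dp":[-0.013,0.009,0.025],"spin":0},{"dp":[0,0,0],"spin":0},{"dp":[0,0,0],"spin":0},{"dp":[0,0,0],"spin":0}]}}

```text
time: 45.6
tool_pos: [0.5861, -0.2154, 0.1074]
orientation: [0.001, 0.721, 0.693, 0.0]
wrist_force: [-0.4, -0.5, -0.4]
grip_width: 0.501
grasp_force: 0.0
```

{"api": "send_rows", "payload": {"series": [{"dp":[0,0,0],"spin":0},{"dp":[0,0,0],"spin":0},{"dp":[0,0,0],"spin":0},{"dp":[0,0,0],"spin":0},{"dp":[0,0,0],"spin":0}], "gripper": 0.95}}

```text
time: 46.02
tool_pos: [0.5847, -0.2153, 0.1077]
orientation: [0.0, 0.721, 0.693, -0.0]
wrist_force: [-3.9, 0.7, 5.5]
grip_width: 0.127
grasp_force: 60.5
```

{"api": "send_rows", "payload": {"series": [{"dp":[0,-0.03,0],"spin":0},{"dp":[0,-0.06,0],"spin":0},{"dp":[0,-0.08,0],"spin":0},{"dp":[0,-0.08,0],"spin":0},{"dp":[0,-0.08,0],"spin":0},{"dp":[0,-0.06,0],"spin":0},{"dp":[0,-0.04,0],"spin":0},{"dp":[0,-0.02,0],"spin":0}]}}

```text
time: 46.68
tool_pos: [0.45, -0.2096, 0.1077]
orientation: [0.001, 0.721, 0.693, 0.001]
wrist_force: [2.3, 2.5, 4.1]
grip_width: 0.125
grasp_force: 60.4
```

{"api": "send_rows", "payload": {"series": [{"dp":[0,0,0],"spin":0},{"dp":[0,0,0],"spin":0},{"dp":[0,0,0],"spin":0}]}}

```text
time: 46.93
tool_pos: [0.4504, -0.2096, 0.1077]
orientation: [0.001, 0.721, 0.693, 0.001]
wrist_force: [-0.8, 1.8, 8.3]
grip_width: 0.126
grasp_force: 60.8
```

{"api": "send_rows", "payload": {"series": [{"dp":[0,-0.015,0],"spin":0},{"dp":[0,-0.015,0],"spin":0},{"dp":[0,0,0],"spin":0},{"dp":[0,0,0],"spin":0}]}}

```text
time: 47.27
tool_pos: [0.4417, -0.2093, 0.1077]
orientation: [0.001, 0.721, 0.693, 0.001]
wrist_force: [-0.3, 4.0, 8.7]
grip_width: 0.126
grasp_force: 60.9
```

{"api": "send_rows", "payload": {"series": [{"dp":[0,-0.01,0],"spin":0},{"dp":[0,0,0],"spin":0},{"dp":[0,0,0],"spin":0}]}}

```text
time: 47.52
tool_pos: [0.4398, -0.2092, 0.1077]
orientation: [0.001, 0.721, 0.693, 0.002]
wrist_force: [1.8, 4.1, 7.8]
grip_width: 0.125
grasp_force: 60.7
```

{"api": "send_rows", "payload": {"series": [{"dp":[0,-0.01,0],"spin":0},{"dp":[0,0,0],"spin":0},{"dp":[0,0,0],"spin":0}]}}

```text
time: 47.77
tool_pos: [0.4397, -0.2092, 0.1077]
orientation: [0.003, 0.721, 0.693, 0.004]
wrist_force: [9.6, 3.7, 0.4]
grip_width: 0.125
grasp_force: 60.0
```

{"api": "send_rows", "payload": {"series": [{"dp":[0,-0.008,0],"spin":0},{"dp":[0,0,0],"spin":0},{"dp":[0,0,0],"spin":0}]}}

```text
time: 48.02
tool_pos: [0.4396, -0.2092, 0.1077]
orientation: [0.005, 0.721, 0.693, 0.006]
wrist_force: [17.6, 5.2, -4.9]
grip_width: 0.124
grasp_force: 59.5
```

{"api": "send_rows", "payload": {"series": [{"dp":[0,0.018,0],"spin":0},{"dp":[0,0,0],"spin":0},{"dp":[0,0,0],"spin":0}]}}

```text
time: 48.27
tool_pos: [0.4401, -0.2092, 0.1077]
orientation: [0.001, 0.721, 0.693, 0.002]
wrist_force: [2.1, 3.6, 6.4]
grip_width: 0.125
grasp_force: 61.2
```

{"api": "send_rows", "payload": {"series": [{"dp":[0,0,0],"spin":0},{"dp":[0,0,0],"spin":0},{"dp":[0,0,0],"spin":0},{"dp":[0,0,-0.05],"spin":0},{"dp":[0,0,-0.1],"spin":0},{"dp":[0,0,-0.1],"spin":0},{"dp":[0,0,0],"spin":0},{"dp":[0,0,0],"spin":0}], "gripper": 0.5}}

```text
time: 48.93
tool_pos: [0.4396, -0.2105, 0.1828]
orientation: [0.002, 0.721, 0.693, 0.0]
wrist_force: [0.1, 0.0, -0.7]
grip_width: 0.499
grasp_force: 0.0
```

Run:
```python
from p import *
st();c=snap("wrist","w13.png");np.savez("w13.npz",**c)
hblob(c,[.4400,-.2095,.115],.115,(100,130),120,30,60)
hblob(c,[.4473,-.0615,.125],.122,(15,35),100,60,60)
R=toolR();path(observe()["tool_pos"],R,[.4468,-.0615,.17],np.degrees(np.arctan2(R[1,1],R[0,1]))+2.2,7,3)
```

```text
48.93 [ 0.4396 -0.2105  0.1828] q [2.200e-03 7.213e-01 6.926e-01 3.000e-04] F [ 0.1  0.  -0.7] w 42.4 g 0.0 J [-0.58  0.07 -0.41  1.08 -0.    1.03]
tool y dir deg -2.33 x: [ 0.041  0.999 -0.003] z: [ 0.004 -0.003 -1.   ]
hblob px [317.9 219.6] [ 309  172   18   96 1612] rect [ 0.4398 -0.2088] [63.5 10.6] axis 88.1 mean [ 0.4401 -0.208 ]
[{"dp":[0.033,0.001,0.002],"spin":-0.000},{"dp":[0.066,0.001,0.005],"spin":-0.000},{"dp":[0.099,0.002,0.007],"spin":-0.001},{"dp":[0.099,0.002,0.007],"spin":-0.001},{"dp":[0.099,0.002,0.007],"spin":-0.001},{"dp":[0.066,0.001,0.005],"spin":-0.000},{"dp":[0.033,0.001,0.002],"spin":-0.000}]
```

{"api": "send_rows", "payload": {"series": [{"dp":[0.033,0.001,0.002],"spin":0},{"dp":[0.066,0.001,0.005],"spin":0},{"dp":[0.099,0.002,0.007],"spin":0},{"dp":[0.099,0.002,0.007],"spin":-0.001},{"dp":[0.099,0.002,0.007],"spin":-0.001},{"dp":[0.066,0.001,0.005],"spin":0},{"dp":[0.033,0.001,0.002],"spin":0},{"dp":[0,0,0],"spin":0}]}}

```text
time: 49.65
tool_pos: [0.4457, -0.059, 0.1688]
orientation: [-0.002, 0.72, 0.694, -0.001]
wrist_force: [-0.5, -0.3, -0.5]
grip_width: 0.498
grasp_force: 0.0
```

{"api": "send_rows", "payload": {"series": [{"dp":[0,0,0],"spin":0},{"dp":[0,0,0],"spin":0},{"dp":[0,0,0],"spin":0}]}}

```text
time: 49.9
tool_pos: [0.4475, -0.0622, 0.1704]
orientation: [0.0, 0.721, 0.693, -0.0]
wrist_force: [-0.8, -0.0, 0.2]
grip_width: 0.496
grasp_force: 0.0
```

Run:
```python
from p import *
st();R=toolR();path(observe()["tool_pos"],R,[.4468,-.0615,.112],np.degrees(np.arctan2(R[1,1],R[0,1]))+2.2,4,2)
```

```text
49.9 [ 0.4475 -0.0622  0.1704] q [ 1.000e-04  7.212e-01  6.927e-01 -1.000e-04] F [-0.8 -0.   0.2] w 42.1 g 0.0 J [-0.28  0.02 -0.49  1.06 -0.    1.33]
tool y dir deg -2.31 x: [ 0.04   0.999 -0.   ] z: [-0. -0. -1.]
[{"dp":[0.000,-0.000,0.032],"spin":-0.000},{"dp":[0.001,-0.001,0.065],"spin":-0.001},{"dp":[0.001,-0.001,0.065],"spin":-0.001},{"dp":[0.000,-0.000,0.032],"spin":-0.000}]
```

{"api": "send_rows", "payload": {"series": [{"dp":[0,0,0.032],"spin":0},{"dp":[0.001,-0.001,0.065],"spin":0},{"dp":[0.001,-0.001,0.065],"spin":0},{"dp":[0,0,0.032],"spin":0},{"dp":[0,0,0],"spin":0},{"dp":[0,0,0],"spin":0},{"dp":[0,0,0],"spin":0}]}}

```text
time: 50.48
tool_pos: [0.4475, -0.061, 0.1129]
orientation: [0.0, 0.721, 0.693, 0.0]
wrist_force: [0.1, -0.1, 0.5]
grip_width: 0.498
grasp_force: 0.0
```

{"api": "send_rows", "payload": {"series": [{"dp":[0,0,0],"spin":0},{"dp":[0,0,0],"spin":0},{"dp":[0,0,0],"spin":0},{"dp":[0,0,0],"spin":0},{"dp":[0,0,0],"spin":0}], "gripper": 0.95}}

```text
time: 50.9
tool_pos: [0.4463, -0.0608, 0.1133]
orientation: [0.0, 0.721, 0.693, -0.001]
wrist_force: [-2.4, -0.4, 6.2]
grip_width: 0.152
grasp_force: 58.5
```

{"api": "send_rows", "payload": {"series": [{"dp":[-0.01,0,0],"spin":0},{"dp":[-0.02,0,0],"spin":0},{"dp":[-0.025,0,0],"spin":0},{"dp":[-0.025,0,0],"spin":0},{"dp":[-0.02,0,0],"spin":0},{"dp":[-0.01,0,0],"spin":0},{"dp":[0,0,0],"spin":0},{"dp":[0,0,0],"spin":0}]}}

```text
time: 51.57
tool_pos: [0.4449, -0.0941, 0.1134]
orientation: [0.0, 0.721, 0.693, -0.001]
wrist_force: [-4.1, -0.6, 6.8]
grip_width: 0.152
grasp_force: 58.7
```

{"api": "send_rows", "payload": {"series": [{"dp":[-0.014,0,0],"spin":0},{"dp":[0,0,0],"spin":0},{"dp":[0,0,0],"spin":0}]}}

```text
time: 51.82
tool_pos: [0.4447, -0.098, 0.1133]
orientation: [-0.0, 0.721, 0.693, -0.001]
wrist_force: [-4.9, 0.3, 7.0]
grip_width: 0.154
grasp_force: 58.6
```

{"api": "send_rows", "payload": {"series": [{"dp":[-0.01,0,0],"spin":0},{"dp":[0,0,0],"spin":0},{"dp":[0,0,0],"spin":0}]}}

```text
time: 52.07
tool_pos: [0.4446, -0.0997, 0.1134]
orientation: [-0.001, 0.721, 0.693, 0.001]
wrist_force: [-4.0, 3.1, 7.1]
grip_width: 0.152
grasp_force: 58.9
```

{"api": "send_rows", "payload": {"series": [{"dp":[-0.008,0,0],"spin":0},{"dp":[0,0,0],"spin":0},{"dp":[0,0,0],"spin":0}]}}

```text
time: 52.32
tool_pos: [0.4446, -0.0999, 0.1133]
orientation: [-0.003, 0.72, 0.694, 0.003]
wrist_force: [-3.0, 10.3, 8.6]
grip_width: 0.155
grasp_force: 59.0
```

{"api": "send_rows", "payload": {"series": [{"dp":[-0.007,0,0],"spin":0},{"dp":[0,0,0],"spin":0},{"dp":[0,0,0],"spin":0}]}}

```text
time: 52.57
tool_pos: [0.4445, -0.1001, 0.1133]
orientation: [-0.005, 0.72, 0.694, 0.005]
wrist_force: [-2.0, 14.7, 10.7]
grip_width: 0.154
grasp_force: 59.1
```

{"api": "send_rows", "payload": {"series": [{"dp":[-0.01,0,0],"spin":0},{"dp":[0,0,0],"spin":0},{"dp":[0,0,0],"spin":0}]}}

```text
time: 52.82
tool_pos: [0.4445, -0.1003, 0.1133]
orientation: [-0.007, 0.719, 0.695, 0.008]
wrist_force: [-1.6, 23.4, 14.0]
grip_width: 0.153
grasp_force: 59.4
```

{"api": "send_rows", "payload": {"series": [{"dp":[0.024,0,0],"spin":0},{"dp":[0,0,0],"spin":0},{"dp":[0,0,0],"spin":0}]}}

```text
time: 53.07
tool_pos: [0.4446, -0.0997, 0.1134]
orientation: [-0.001, 0.72, 0.694, 0.0]
wrist_force: [-3.8, 3.8, 7.5]
grip_width: 0.149
grasp_force: 58.8
```

{"api": "send_rows", "payload": {"series": [{"dp":[0,0,0],"spin":0},{"dp":[0,0,0],"spin":0},{"dp":[0,0,0],"spin":0},{"dp":[0,0,-0.06],"spin":0},{"dp":[0,0,-0.12],"spin":0},{"dp":[0,0,-0.12],"spin":0},{"dp":[0,0,-0.12],"spin":0},{"dp":[0,0,-0.08],"spin":0}], "gripper": 0.5}}

```text
time: 53.73
tool_pos: [0.4466, -0.1018, 0.266]
orientation: [0.002, 0.721, 0.693, 0.001]
wrist_force: [0.6, -0.3, -0.2]
grip_width: 0.502
grasp_force: 0.0
```

Run:
```python
from p import *
st()
R=toolR();path(observe()["tool_pos"],R,[.58,-.16,.26],0,5,2)
```

```text
53.73 [ 0.4466 -0.1018  0.266 ] q [0.0023 0.7208 0.6931 0.001 ] F [ 0.6 -0.3 -0.2] w 42.7 g 0.0 J [-0.37 -0.04 -0.34  1.26 -0.    1.24]
tool y dir deg -2.24 x: [ 0.039  0.999 -0.002] z: [ 0.005 -0.002 -1.   ]
[{"dp":[-0.022,0.056,0.003],"spin":0.000},{"dp":[-0.044,0.113,0.006],"spin":0.000},{"dp":[-0.044,0.113,0.006],"spin":0.000},{"dp":[-0.044,0.113,0.006],"spin":0.000},{"dp":[-0.022,0.056,0.003],"spin":0.000}]
```

{"api": "send_rows", "payload": {"series": [{"dp":[-0.022,0.062,0.003],"spin":0},{"dp":[-0.044,0.13,0.006],"spin":0},{"dp":[-0.044,0.13,0.006],"spin":0},{"dp":[-0.044,0.13,0.006],"spin":0},{"dp":[-0.022,0.062,0.003],"spin":0},{"dp":[0,0,0],"spin":0},{"dp":[0,0,0],"spin":0},{"dp":[0,0,0],"spin":0}]}}

```text
time: 54.4
tool_pos: [0.5966, -0.1597, 0.2546]
orientation: [-0.001, 0.721, 0.693, -0.0]
wrist_force: [0.5, 0.4, -0.4]
grip_width: 0.497
grasp_force: 0.0
```

```bash
cat >> p.py <<'E'
O=np.array([.5618,-.1782]);A=np.radians(-2.2);X=np.array([np.cos(A),np.sin(A)]);Y=np.array([-np.sin(A),np.cos(A)])
def stf(p):e=np.asarray(p)[:2]-O;return np.round([e@X,e@Y],4)
def fad(c,xs,z=.111):
    """fader white line and tab, in the steriliser's frame"""
    g=cv2.cvtColor(c["img"],cv2.COLOR_RGB2GRAY).astype(int)
    L=[]
    for x in np.arange(xs-.03,xs+.03,.0005):
        L.append(np.mean([g[int(round(v)),int(round(u))] for y in np.arange(.094,.107,.002) for u,v in [proj(c,[*(O+X*x+Y*y),z])]]))
    L=np.array(L);xx=np.arange(xs-.03,xs+.03,.0005);d=L-np.array([max(L[max(0,i-12):i+13].min(),0) for i in range(len(L))])
    dark=[i for i in range(12,len(L)-12) if L[max(0,i-12):i].min()<60 and L[i+1:i+13].min()<60]
    k=max(dark,key=lambda i:L[i]);sel=[i for i in range(k-4,k+5)];w=np.clip(L[sel]-60,0,None);print("line x",(xx[sel]*w).sum()/w.sum(),"peak",xx[k],L[k].round());print("prof",L[::4].round().astype(int))
E
python3 - <<'E'
from p import *
st();c=snap("wrist","w14.png");np.savez("w14.npz",**c)
hblob(c,[.446,-.100,.12],.122,(15,35),100,60,40)
hblob(c,[.6395,-.0541,.082],.080,(3,15),120,60,40)
hblob(c,[.6395,-.0541,.082],.082,(3,15),120,60,40)
fad(c,.0226)
for q in((.6395,-.0541),):print(stf(q))
for f in("w1","w7"):print(f);fad(dict(np.load(f+".npz")),.0226)
E
```

```text
54.4 [ 0.5966 -0.1597  0.2546] q [-6.000e-04  7.208e-01  6.932e-01 -3.000e-04] F [ 0.5  0.4 -0.4] w 42.2 g 0.0 J [-0.37  0.26 -0.03  1.28 -0.    1.24]
tool y dir deg -2.23 x: [0.039 0.999 0.   ] z: [-0.001  0.    -1.   ]
hblob px [127.4 129.2] [109 120  38  21 609] rect [ 0.4505 -0.0992] [29.8 14. ] axis 8.3 mean [ 0.4504 -0.0994]
hblob px [363.6  62.7] [360  54   8  18 139] rect [ 0.6394 -0.0542] [13.6  6. ] axis 89.7 mean [ 0.6394 -0.0542]
hblob px [363.6  62.7] [360  54   8  18 139] rect [ 0.6391 -0.0544] [13.6  6. ] axis 89.7 mean [ 0.6391 -0.0545]
line x 0.022179908675799113 peak 0.022100000000000026 114.0
prof [ 72  71  72  72  72  44  42  45  45  46  45  32  17  17  35 111  19  19
  15  42  46  45  46  46  45  46  46  45  44  46]
[0.0729 0.127 ]
w1
line x 0.022441256766297983 peak 0.022600000000000026 191.0
prof [130 131 129  97  64  96  86  93  89  95  78  23  37  49  67 191  61  50
  31  77  93  89  93  95  91  93  84  87  86  88]
w7
line x 0.022688371603117787 peak 0.022600000000000026 206.0
prof [ 44  65  70  73  74  76  74  41   8   7   9  13  40  53  55 206  54  35
  26  71  73  72  71  71  72  72  72  72  73  74]
```

Run:
```python
from p import *
R=toolR();p,R=path(observe()["tool_pos"],R,[.588,-.0792,.16],0,6,2);print(O+X*.0224+Y*.1,O+X*.0728+Y*.1)
```

```text
[{"dp":[0.027,-0.004,0.032],"spin":0.000},{"dp":[0.053,-0.008,0.063],"spin":0.000},{"dp":[0.053,-0.008,0.063],"spin":0.000},{"dp":[0.053,-0.008,0.063],"spin":0.000},{"dp":[0.053,-0.008,0.063],"spin":0.000},{"dp":[0.027,-0.004,0.032],"spin":0.000}]
[ 0.58802227 -0.0791336 ] [ 0.63838512 -0.08106834]
```

{"api": "send_rows", "payload": {"series": [{"dp":[0.027,-0.004,0.032],"spin":0},{"dp":[0.053,-0.008,0.063],"spin":0},{"dp":[0.053,-0.008,0.063],"spin":0},{"dp":[0.053,-0.008,0.063],"spin":0},{"dp":[0.053,-0.008,0.063],"spin":0},{"dp":[0.027,-0.004,0.032],"spin":0},{"dp":[0,0,0],"spin":0},{"dp":[0,0,0],"spin":0}]}}

```text
time: 55.12
tool_pos: [0.5876, -0.0791, 0.1601]
orientation: [-0.0, 0.72, 0.694, -0.0]
wrist_force: [0.2, -1.5, 0.9]
grip_width: 0.499
grasp_force: 0.0
```

{"api": "send_rows", "payload": {"series": [{"dp":[0,0,0],"spin":0},{"dp":[0,0,0],"spin":0},{"dp":[0,0,0],"spin":0}]}}

```text
time: 55.37
tool_pos: [0.5895, -0.0806, 0.1617]
orientation: [0.001, 0.721, 0.693, 0.001]
wrist_force: [-0.4, -0.3, 1.0]
grip_width: 0.498
grasp_force: 0.0
```

{"api": "send_rows", "payload": {"series": [{"dp":[0.002,-0.001,0.03],"spin":0},{"dp":[0.002,-0.001,0.07],"spin":0},{"dp":[0,-0.001,0.07],"spin":0},{"dp":[0,0,0.03],"spin":0},{"dp":[0,0,0],"spin":0},{"dp":[0,0,0],"spin":0},{"dp":[0,0,0],"spin":0},{"dp":[0,0,0],"spin":0}]}}

```text
time: 56.03
tool_pos: [0.5888, -0.0787, 0.1016]
orientation: [0.001, 0.721, 0.693, 0.001]
wrist_force: [-0.5, 0.5, -0.2]
grip_width: 0.502
grasp_force: 0.0
```

{"api": "send_rows", "payload": {"series": [{"dp":[0,0,0],"spin":0},{"dp":[0,0,0],"spin":0},{"dp":[0,0,0],"spin":0},{"dp":[0,0,0],"spin":0},{"dp":[0,0,0],"spin":0},{"dp":[0,0,0],"spin":0}], "gripper": 0.95}}

```text
time: 56.53
tool_pos: [0.5883, -0.0785, 0.1013]
orientation: [0.001, 0.721, 0.693, 0.001]
wrist_force: [-0.5, -0.1, 5.4]
grip_width: 0.176
grasp_force: 59.7
```

Run:
```python
from p import *
st();print(stf(observe()["tool_pos"]))
```

```text
56.53 [ 0.5883 -0.0785  0.1013] q [8.000e-04 7.207e-01 6.932e-01 5.000e-04] F [-0.5 -0.1  5.4] w 15.0 g 59.7 J [-0.24  0.33 -0.27  0.96  0.    1.37]
tool y dir deg -2.23 x: [ 0.039  0.999 -0.   ] z: [ 0.002 -0.    -1.   ]
[0.0227 0.1006]
```

{"api": "send_rows", "payload": {"series": [{"dp":[0,0.02,0],"spin":0},{"dp":[0,0.04,0],"spin":0},{"dp":[0,0.045,0],"spin":0},{"dp":[0,0.04,0],"spin":0},{"dp":[0,0.022,0],"spin":0},{"dp":[0,0,0],"spin":0},{"dp":[0,0,0],"spin":0},{"dp":[0,0,0],"spin":0}]}}

```text
time: 57.2
tool_pos: [0.6391, -0.0807, 0.1013]
orientation: [0.001, 0.721, 0.693, 0.001]
wrist_force: [1.3, -0.7, 5.6]
grip_width: 0.178
grasp_force: 59.8
```

Run:
```python
from p import *
st();print(stf(observe()["tool_pos"]))
```

```text
57.2 [ 0.6391 -0.0807  0.1013] q [0.0014 0.7207 0.6932 0.0009] F [ 1.3 -0.7  5.6] w 15.1 g 59.8 J [-0.23  0.41 -0.16  1.   -0.    1.38]
tool y dir deg -2.23 x: [ 0.039  0.999 -0.001] z: [ 0.003 -0.001 -1.   ]
[0.0735 0.1004]
```

{"api": "send_rows", "payload": {"series": [{"dp":[0,0,0],"spin":0},{"dp":[0,0,0],"spin":0},{"dp":[0,0,0],"spin":0},{"dp":[0,0,-0.05],"spin":0},{"dp":[0,0,-0.12],"spin":0},{"dp":[0,0,-0.12],"spin":0},{"dp":[-0.08,0,-0.12],"spin":0},{"dp":[-0.1,0,-0.08],"spin":0}], "gripper": 0.5}}

```text
time: 57.87
tool_pos: [0.636, -0.1321, 0.2491]
orientation: [0.001, 0.719, 0.695, 0.001]
wrist_force: [1.2, -0.1, -0.0]
grip_width: 0.498
grasp_force: 0.0
```

{"api": "send_rows", "payload": {"series": [{"dp":[-0.06,0,0],"spin":0},{"dp":[0,0,0],"spin":0},{"dp":[0,0,0],"spin":0},{"dp":[0,0,0],"spin":0},{"dp":[0,0,0],"spin":0}]}}

```text
time: 58.28
tool_pos: [0.6338, -0.1502, 0.2443]
orientation: [-0.002, 0.72, 0.694, -0.001]
wrist_force: [-0.1, -0.6, -0.2]
grip_width: 0.497
grasp_force: 0.0
```

Run:
```python
from p import *
st();c=snap("wrist","w15.png");np.savez("w15.npz",**c)
o=-np.array(c["R"]).T@c["t"];print("cam",o,stf(o))
fad(c,.073)
hblob(c,[.6395,-.0541,.082],.082,(3,15),120,60,40)
hblob(c,[.440,-.208,.115],.115,(100,130),120,30,60)
m=((lambda h:(h[...,0]>=3)&(h[...,0]<=15)&(h[...,1]>120)&(h[...,2]>60))(cv2.cvtColor(c["img"],cv2.COLOR_RGB2HSV)))
v,u=np.nonzero(m);d=[(a,b) for a,b in zip(u,v) if np.hypot(*(np.array([a,b])-proj(c,[.6393,-.0543,.082])))<15]
q=np.mean(d,0);print("tab st",stf(at(c,*q,.0815)),q)
```

```text
58.28 [ 0.6338 -0.1502  0.2443] q [-1.500e-03  7.204e-01  6.936e-01 -6.000e-04] F [-0.1 -0.6 -0.2] w 42.2 g 0.0 J [-0.33  0.33  0.04  1.29  0.    1.28]
tool y dir deg -2.17 x: [0.038 0.999 0.001] z: [-0.003  0.001 -1.   ]
cam [ 0.63682016 -0.07740659  0.37381348] [0.0711 0.1036]
line x 0.07337893927747889 peak 0.07350000000000002 115.0
prof [ 43  44  43  43  43  43  43  42  43  43  43  31  14  18  23 109  27  18
  15  31  43  43  43  44  43  43  42  42  41  41]
hblob px [321.   75.4] [318  67   7  18 125] rect [ 0.6396 -0.0545] [13.2  5. ] axis 87.9 mean [ 0.6396 -0.0544]
hblob px [108.5 266. ] [  89  232   39   71 1955] rect [ 0.4492 -0.2069] [67.9 28.5] axis 87.7 mean [ 0.4491 -0.2051]
tab st [0.073  0.1267] [320.976  75.432]
```

```bash
python3 -c "
from station import order
print(order.sign_off())"
```

```text
the job is handed in; nothing more can be done
None
```

The job is handed in. The one clip and the small nail brush that were lying about are in the basin, and the tray is back flat, about 4 mm off its start on the inlay. The shutter went to its stop, the bolt to its stop after about 39 of its 40 mm, and the fader line stands about 0.4 mm from the amber tab.

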